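Sweep spacer rings through the tray gate

TASK

With the fingertips, push the three flat steel spacer rings across the black sorting tray and out through its narrow gate, one at a time, so that each drops into the collecting slot behind the gate. Slide them only: never pick up or lift a ring. Leave the tall lens barrel standing where it is in the tray, and do not disturb the jar, the cup and the screwdriver on the bench.

Things in the scene. Friction and masses are not known exactly. Their poses are not given: they have to be found in the camera images.
- tray: sorting tray, fixed: white block, flat black deck 260 mm along its x by 180 mm along its y inside the rim, 50 mm above the bench. Origin under the deck's centre at bench height; z up. Aluminium rim 6 mm thick, 16 mm above the deck. The gate is in the middle (x = 0) of the -y rim (inner face y = -90 mm, outer -96 mm). The centres of rings and barrel start at least 50 mm from that rim.
- gate (a point): middle of the gate, at deck height, half-way through the rim. The gate is 38 mm wide; rings pass along the tray's -y. On the deck side two slanting guide cheeks, as high as the rim, narrow from 66 mm apart, 16 mm before the rim's inner face, to 38 mm at it. The deck ends at the rim's outer face: a ring tips into the slot once its centre is past that edge.
- slot (a point): centre of the floor of the collecting slot: an open-topped pocket 70 mm (along the tray's x) by 45 mm (along y), floor 5 mm above the bench, so 45 mm below the deck; its walls rise 16 mm above the deck. The rings may lie in it in any way, also on one another.
- spacer_a_mid (a point): flat steel spacer ring, 30 mm outside, 12 mm hole, 10 mm high, about 45 g, lying flat and loose on the tray's deck. This point is its centre, 5 mm above its underside. The three rings are alike.
- spacer_b_mid (a point): flat steel spacer ring, 30 mm outside, 12 mm hole, 10 mm high, about 45 g, lying flat and loose on the tray's deck. This point is its centre, 5 mm above its underside. The three rings are alike.
- spacer_c_mid (a point): flat steel spacer ring, 30 mm outside, 12 mm hole, 10 mm high, about 45 g, lying flat and loose on the tray's deck. This point is its centre, 5 mm above its underside. The three rings are alike.
- barrel_mid (a point): aluminium lens barrel standing upright and loose on the deck among the rings, 26 mm across, 42 mm high, 60 g; this point is its centre, 21 mm above the deck. To be left alone.
- jar: white jar with a black cap, 48 mm across, 70 mm high, standing on the bench beside the slot; origin under its centre. To be left alone.
- cup: steel cup, 68 mm across, 75 mm high, standing on the bench on the tray's +y side; origin under its centre. To be left alone.
- driver: screwdriver, 170 mm long, lying on the bench on the tray's +x side, 26 mm high. To be left alone.
Not all that is in view belongs to the job. What is shaped like the part that bears spacer_b_mid but blue or pink is not meant.

How it is judged:
On the way, in this order (a step that is already met when the one before it is completed fails the run):
1. a first ring lies in the slot (((x of spacer_a_mid in the frame of tray between -0.038 and 0.038 m and y of spacer_a_mid in the frame of tray between -0.145 and -0.093 m and z of spacer_a_mid in the frame of tray below 0.043 m) or (x of spacer_b_mid in the frame of tray between -0.038 and 0.038 m and y of spacer_b_mid in the frame of tray between -0.145 and -0.093 m and z of spacer_b_mid in the frame of tray below 0.043 m) or (x of spacer_c_mid in the frame of tray between -0.038 and 0.038 m and y of spacer_c_mid in the frame of tray between -0.145 and -0.093 m and z of spacer_c_mid in the frame of tray below 0.043 m))), for 0.2 s.
2. a second ring lies in the slot ((((x of spacer_a_mid in the frame of tray between -0.038 and 0.038 m and y of spacer_a_mid in the frame of tray between -0.145 and -0.093 m and z of spacer_a_mid in the frame of tray below 0.043 m) and (x of spacer_b_mid in the frame of tray between -0.038 and 0.038 m and y of spacer_b_mid in the frame of tray between -0.145 and -0.093 m and z of spacer_b_mid in the frame of tray below 0.043 m)) or ((x of spacer_a_mid in the frame of tray between -0.038 and 0.038 m and y of spacer_a_mid in the frame of tray between -0.145 and -0.093 m and z of spacer_a_mid in the frame of tray below 0.043 m) and (x of spacer_c_mid in the frame of tray between -0.038 and 0.038 m and y of spacer_c_mid in the frame of tray between -0.145 and -0.093 m and z of spacer_c_mid in the frame of tray below 0.043 m)) or ((x of spacer_b_mid in the frame of tray between -0.038 and 0.038 m and y of spacer_b_mid in the frame of tray between -0.145 and -0.093 m and z of spacer_b_mid in the frame of tray below 0.043 m) and (x of spacer_c_mid in the frame of tray between -0.038 and 0.038 m and y of spacer_c_mid in the frame of tray between -0.145 and -0.093 m and z of spacer_c_mid in the frame of tray below 0.043 m)))), for 0.2 s.
3. all three rings lie in the slot (x of spacer_a_mid in the frame of tray between -0.038 and 0.038 m and y of spacer_a_mid in the frame of tray between -0.145 and -0.093 m and z of each of spacer_a_mid, spacer_b_mid, spacer_c_mid in the frame of tray below 0.043 m and x of spacer_b_mid in the frame of tray between -0.038 and 0.038 m and y of spacer_b_mid in the frame of tray between -0.145 and -0.093 m and x of spacer_c_mid in the frame of tray between -0.038 and 0.038 m and y of spacer_c_mid in the frame of tray between -0.145 and -0.093 m), for 0.2 s.
At the end, for the whole second after the job is handed in: All three rings are at rest in the collecting slot, their centres within its walls and at least 7 mm below the deck; the barrel stands upright within 12 mm of where it started (all of step 3 and linear speed of each of spacer_a, spacer_b, spacer_c below 0.03 m/s and distance of barrel_mid from where it was at the start of the episode below 0.012 m and angle between barrel_mid's own z axis and vertical below 0.15 rad); the robot touches nothing.
It fails at once if a ring was lifted (its centre more than 13 mm above where it lies on the deck) (z of any of spacer_a_mid, spacer_b_mid, spacer_c_mid in the frame of tray above 0.068 m).
It fails at once if the lens barrel was moved more than 12 mm, lifted or tipped (not (distance of barrel_mid from where it was at the start of the episode below 0.012 m and angle between barrel_mid's own z axis and vertical below 0.15 rad)).
It fails at once if the jar, the cup or the screwdriver was moved more than 15 mm (distance of any of jar, cup, driver from where it was at the start of the episode above 0.015 m).
It also fails if it takes over 69 s, if anything falls off the work surface, if the arm or the gripper's body presses on something with over 40 N, if the wrist force passes 120 N, or if a joint passes its speed limit or range.

ROBOT

A 6-joint arm with a two-finger parallel gripper is mounted at the origin on the work surface. World frame = base frame: x ahead of the robot, y to its left, z up, the work surface at z = 0. Lengths are in m, angles in rad, forces in N, time in s.
With the tool pointing down it reaches from about 0.35 to 0.975 m from the base axis. Payload 4.9 kg.
Tool frame: the origin (TCP) lies at the very end of the fingers, on their centre line; the grasp point (between the pads) lies 19 mm behind it; x points along the fingers, y is the direction in which the jaws open and shut, and the axes are right-handed (so a half turn about x gives the same grasp; the last joint's range is limited). The gripper opens to 85 mm and grips with 20 to 120 N. Pads are 22 mm wide; open, the fingers measure 114 mm over their backs; the gripper's body (76 mm by 85 mm) begins 54 mm behind the grasp point. The pads swing forward as they close: fully open they stand 13 mm farther back than shut.
Start: joints at [-1.43, 0.053, 1.613, -0, 1.476, -0.119], TCP at [0.161, -0.604, 0.205] pointing down, gripper open.
Joint ranges: [-3.01, 3.01], [-1.01, 2.22], [0.06, 2.58], [-1.02, 4.17], [0.09, 2.62], [-3.14, 3.14]. Speed limits (rad/s): [2.57, 2.57, 3.14, 3.14, 3.14, 3.14].

INTERFACE

Orientations are given as a rotation vector (axis times angle).
In Python, from station import ctrl, get_image, calibration, finish_job, search_frame, cut_out, mark_of gives the robot as it stands. The module is installed in compiled form; this text tells all that it offers.
- The arm moves only by the tool arm_command, never from a script. Its argument "plan" is a list that holds one entry, the list of rows, each a list of 7 numbers: the shift along the tool's x, y, z in m, then the turn, a rotation vector about the tool's x, y, z in degrees, then the finger opening in m, from 0 to 0.0854. A call has 1 to 20 rows; each row shifts and turns the pose as measured when the row begins, along the tool's axes as they then stand; what a row does not reach is not made up. A row lasts 1/12 s, in which the tool goes at most 41.7 mm and 7.16 degrees, less where a joint would pass 70% of its speed; a pose out of reach is approached as far as the arm can. A call with a gripper value outside its range is refused whole. The fingers move at their own pace and stop on an object; "squeeze" is the grip in N (left out, the last holds). Time passes only in rows, so rows that do not move let the fingers close. It gives the time, the measured TCP pose, the force and the opening at its end, in the units of the state.
- ctrl.get_obs(): the state, without advancing time (a new reading comes with each control period).
- get_image(name): name is "side" or "top"; returns the picture (420x560x3 uint8, red, green, blue); there is no depth.
- calibration(name): a dict with "fx", "fy", "cx", "cy" (pixels), "cam_to_world" (4x4, takes a point from camera to world coordinates). Camera axes: x right, y down, z forward; pixel columns grow to the right and rows downward; lengths in m; the calibration is good to about 2 mm. A picture is of the moment at which its call begins. calibration takes no time and is no camera call.
- finish_job(): hands the job in, once; it reports no verdict.
Trained networks look in the newest picture that a camera, given by its name, has taken for a name from the list of things; names that differ only in an ending like _2 or _b are one class to them, and where a whole thing is asked for, a point or a joint stands for the part that bears it (a point fixed in the world has none). Each returns a list of dicts, best first, with "conf" (0 to 1); they miss things now and then, are a little off and sometimes report something else, mostly with a low value. They report only what shows in the picture. A call takes as long as a camera call. They do not tell look-alikes from the thing itself.
- search_frame(camera, thing): "at" ([x, y, z] in m, in the coordinates of the camera as it stood for that picture, good to about 4 mm: the middle of the surface that is visible of it).
- cut_out(camera, thing): "mask" (420x560 bool, what is visible of it).
- mark_of(camera, thing): "at" ([x, y, z] in m, in the coordinates of the camera as it stood for that picture, good to about 4 mm: a listed point, or the origin of a listed thing).
The state is a dict: "t": time; "q": joint angles; "dq": joint speeds; "effort": joint torques, N m; "tool_pos": TCP position; "tool_rot": TCP orientation; "contact_force": force on the tool from outside, world axes, zero at the start; "wrist_torque": the same for the moment, N m; "opening": finger opening in m.
Only numpy, scipy, OpenCV 4.12 (cv2) and the standard library are available. Lean on these libraries where they do the work, as an engineer would, in place of code of your own. Each camera call takes 0.05 s, during which the arm holds its last target. There are 200 camera calls.

## Working session

There is one attempt and no reset: what is moved stays moved. The work goes in short steps, Python scripts to look and compute and a tool call to move; the robot and the scene stay as the last step left them, time stands still between calls to the robot, and variables do not carry over. Pictures are saved under pics/ and viewed, about 8 in all and at most 12, crops included, and the job is handed in when it is done.

Besides the shell and the picture viewer there is one more tool, called as name([rows], argument=value, ...), one row to a line, values as JSON. arm_command: Moves the arm, as the interface text tells. Its arguments: {"type":"object","properties":{"plan":{"type":"array","items":{"type":"array","items":{"type":"array","items":{"type":"number"}}}},"squeeze":{"type":"number"}},"required":["plan"]}

```bash
mkdir -p pics; cat > h.py <<'E'
import numpy as np, cv2
from station import *
def save(cam,fn,crop=None,s=1):
    im=get_image(cam)[:,:,::-1].copy()
    if crop: im=im[crop[1]:crop[3],crop[0]:crop[2]]
    if s!=1: im=cv2.resize(im,None,fx=s,fy=s,interpolation=cv2.INTER_CUBIC)
    cv2.imwrite('pics/'+fn,im)
def w(cam,p):
    return (calibration(cam)['cam_to_world']@np.r_[p,1])[:3]
def px(cam,P):
    c=calibration(cam); p=np.linalg.inv(c['cam_to_world'])@np.r_[P,1]
    return np.array([c['fx']*p[0]/p[2]+c['cx'],c['fy']*p[1]/p[2]+c['cy']])
def ray(cam,u,v,z):
    c=calibration(cam);T=c['cam_to_world'];d=T[:3,:3]@np.array([(u-c['cx'])/c['fx'],(v-c['cy'])/c['fy'],1]);o=T[:3,3]
    return o+d*(z-o[2])/d[2]
E
python3 - <<'E'
from h import *
np.set_printoptions(precision=4,suppress=True)
save('top','t0.png');save('side','s0.png')
for cam in('top','side'):
    print(cam,calibration(cam)['cam_to_world'])
    for n in ['tray','gate','slot','spacer_a_mid','barrel_mid','jar','cup','driver']:
        for r in mark_of(cam,n)[:6]:
            P=w(cam,r['at']);print(n,round(r['conf'],2),P,px(cam,P).round())
o=ctrl.get_obs();print(o['tool_pos'],o['tool_rot'],o['t'],o['opening'])
E
```

```text
top [[ 0.0129 -0.9903  0.1381  0.511 ]
 [-0.9999 -0.0135 -0.0034  0.0137]
 [ 0.0052 -0.138  -0.9904  0.6997]
 [ 0.      0.      0.      1.    ]]
tray 0.92 [ 0.597  -0.0001 -0.0005] [290. 214.]
gate 0.64 [ 0.5988 -0.0911  0.0493] [348. 209.]
slot 0.65 [ 0.6037 -0.1263  0.0057] [365. 210.]
spacer_a_mid 0.68 [ 0.6628 -0.0234  0.0534] [305. 169.]
barrel_mid 0.71 [0.5689 0.0209 0.0721] [277. 226.]
jar 0.91 [ 0.7065 -0.1695 -0.0073] [387. 153.]
jar 0.59 [ 0.5321 -0.0317  0.0585] [311. 251.]
jar 0.22 [ 0.6024 -0.1202  0.0035] [361. 211.]
cup 0.59 [0.6408 0.168  0.0018] [191. 187.]
driver 0.66 [ 0.7967  0.0039 -0.0013] [289. 101.]
driver 0.52 [0.6294 0.019  0.0624] [278. 188.]
driver 0.32 [ 0.6012 -0.0903  0.0529] [348. 208.]
side [[-0.9988 -0.0409  0.0271  0.589 ]
 [-0.0449  0.5406 -0.8401  0.5958]
 [ 0.0197 -0.8403 -0.5418  0.4542]
 [ 0.      0.      0.      1.    ]]
tray 0.67 [0.623  0.024  0.0538] [265. 219.]
gate 0.81 [ 0.5999 -0.0866  0.0485] [280. 189.]
gate 0.72 [ 0.7109 -0.1628  0.0025] [230. 188.]
slot 0.84 [ 0.6037 -0.1178  0.0062] [278. 199.]
spacer_a_mid 0.47 [ 0.6653 -0.0215  0.0517] [243. 205.]
barrel_mid 0.58 [0.5613 0.0232 0.0749] [301. 210.]
jar 0.83 [ 0.7097 -0.1647 -0.001 ] [231. 189.]
cup 0.73 [ 0.647   0.1665 -0.0027] [243. 302.]
driver 0.94 [0.7972 0.0047 0.0018] [172. 232.]
[ 0.1606 -0.604   0.2045] [ 2.0828  0.2721 -2.0828] 0.9 0.0847749280482408
```

View pics/t0.png

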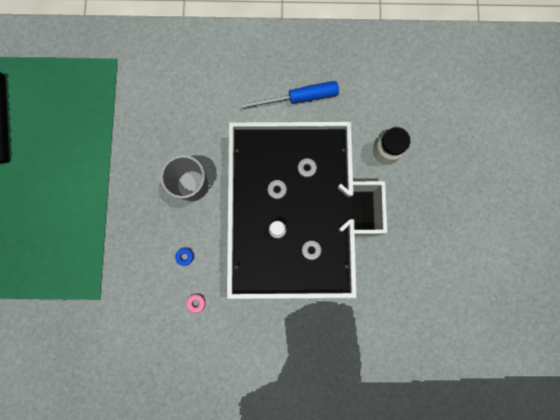

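View pics/s0.png

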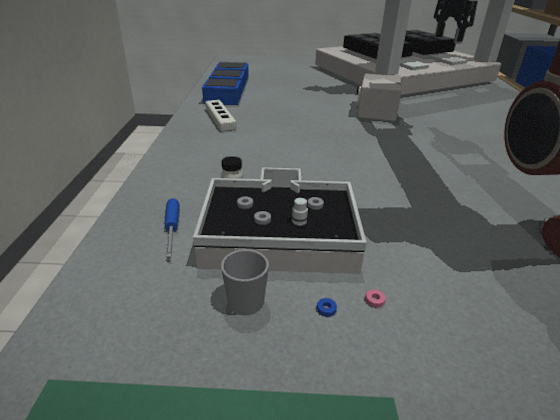

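```bash
python3 - <<'E'
from h import *
save('top','t1.png',(220,120,400,290),4)
from scipy.spatial.transform import Rotation as R
print(R.from_rotvec(ctrl.get_obs()['tool_rot']).as_matrix().round(3))
E
```

```text
[[ 0.     0.257 -0.966]
 [-0.    -0.966 -0.257]
 [-1.     0.    -0.   ]]
```

View pics/t1.png

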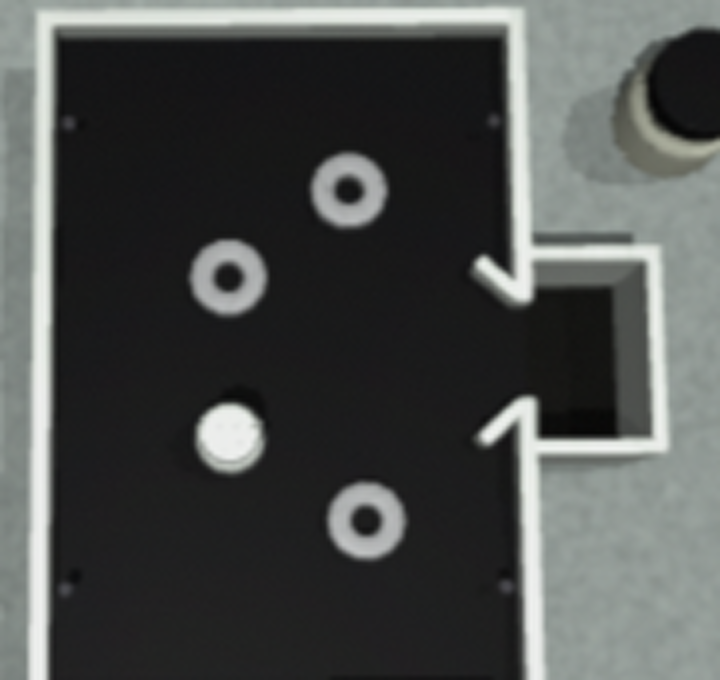

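Top view: three steel rings at (307,168), (277,189), (311,250); barrel at (277,229); gate at about (350,208). The blue (185,257) and pink (195,303) rings on the bench are look-alikes and not meant. The crop confirms that only the three grey rings lie on the black deck. Next I measure from both views.

```bash
cat >> h.py <<'E'
def rings(cam,z=.058):
    im=get_image(cam); out=[]
    for r in cut_out(cam,'spacer_a_mid'):
        m=r['mask']; c=im[m].mean(0); v,u=np.nonzero(m)
        if len(u)<20: continue
        u0,v0=(u.min()+u.max())/2,(v.min()+v.max())/2
        out.append((round(r['conf'],2),c.round(),(u0,v0),len(u),ray(cam,u0,v0,z)))
    return out
E
python3 - <<'E'
from h import *
np.set_printoptions(precision=4,suppress=True)
for cam in('top','side'):
    for r in rings(cam): print(cam,*r)
    for r in cut_out(cam,'barrel_mid')[:2]:
        v,u=np.nonzero(r['mask']);print('barrel',r['conf'],(u.min(),u.max(),v.min(),v.max()),ray(cam,u.mean(),v.mean(),.075))
# two-view heights
def tri(a,b):
    A=[];
    for cam,(u,v) in(('top',a),('side',b)):
        c=calibration(cam);T=c['cam_to_world'];d=T[:3,:3]@np.array([(u-c['cx'])/c['fx'],(v-c['cy'])/c['fy'],1]);d/=np.linalg.norm(d)
        M=np.eye(3)-np.outer(d,d);A.append((M,M@T[:3,3]))
    return np.linalg.solve(A[0][0]+A[1][0],A[0][1]+A[1][1])
for a,b in(((307,168),(245,202)),((277,189),(262,217)),((311.5,250),(316,203))): print('tri',tri(a,b))
for n,p in dict(c1=(229.5,124),c2=(351,123),c3=(228,297),c4=(355,297)).items(): print(n,ray('top',*p,.066))
print('gate jaws',ray('top',351,194.5,.066),ray('top',351.5,220.5,.066))
E
```

```text
top 0.69 [147. 149. 149.] (np.float64(306.0), np.float64(167.0)) 242 [ 0.6642 -0.024   0.058 ]
top 0.24 [56. 57. 57.] (np.float64(306.0), np.float64(209.5)) 23071 [ 0.5966 -0.0243  0.058 ]
barrel 0.53 (np.int64(268), np.int64(285), np.int64(221), np.int64(238)) [0.5632 0.0207 0.075 ]
side 0.45 [94. 95. 97.] (np.float64(245.0), np.float64(201.5)) 183 [ 0.6625 -0.0223  0.058 ]
barrel 0.58 (np.int64(292), np.int64(307), np.int64(198), np.int64(224)) [0.5633 0.0283 0.075 ]
barrel 0.26 (np.int64(309), np.int64(322), np.int64(197), np.int64(207)) [ 0.5358 -0.0026  0.075 ]
tri [ 0.6631 -0.0257  0.0548]
tri [0.6285 0.0212 0.0554]
tri [ 0.5331 -0.0332  0.0542]
c1 [0.73   0.0976 0.066 ]
c2 [ 0.7345 -0.0943  0.066 ]
c3 [0.4626 0.0916 0.066 ]
c4 [ 0.4649 -0.0976  0.066 ]
gate jaws [ 0.6199 -0.0932  0.066 ] [ 0.5795 -0.0935  0.066 ]
```

arm_command([
  [[0,0,0,-7,0,0,0.012],[0,0,0,-7,0,0,0.012],[0,0,0,-7,0,0,0.012],[0,0,0,-7,0,0,0.012],[0,0,0,-7,0,0,0.012],[0,0,0,-7,0,0,0.012],[0,0,0,-7,0,0,0.012],[0,0,0,-7,0,0,0.012],[0,0,0,-7,0,0,0.012]],
])

```text
t: 2.0
tool_pos: [0.1606, -0.604, 0.2045]
tool_rot: [1.343, 1.117, -1.343]
contact_force: [-0.1, 0.1, -0.5]
opening: 0.0123
```

```bash
cat >> h.py <<'E'
from scipy.spatial.transform import Rotation as R
def go(x,y,z,yaw=None):
    """tool-axis shift (mm) to world target, turn about tool x (deg) to bring tool z to yaw; shift is for the present axes, then for axes after turn"""
    o=ctrl.get_obs();M=R.from_rotvec(o['tool_rot']).as_matrix();p=o['tool_pos']
    cur=np.degrees(np.arctan2(M[1,2],M[0,2])); D=np.array([x,y,z])-p
    t=0 if yaw is None else -((yaw-cur+180)%360-180)
    M2=M@R.from_rotvec([np.radians(t),0,0]).as_matrix()
    print('t',o['t'],'pos',p.round(4),'yaw',round(cur,1),'tilt',M[2].round(3),'turn',round(t,1),'shift now',(M.T@D*1e3).round(1),'after turn',(M2.T@D*1e3).round(1))
E
python3 - <<'E'
from h import *
go(.640,.053,.12,-110.7)
E
```

```text
t 2.0 pos [ 0.1606 -0.604   0.2045] yaw -100.5 tilt [-1. -0.  0.] turn 10.2 shift now [  84.5  351.5 -733.5] after turn [  84.5  216.3 -784.1]
```

arm_command([
  [[0,0,0,5.1,0,0,0.012],[0,0,0,5.1,0,0,0.012],[0,11,-39,0,0,0,0.012],[0,11,-39,0,0,0,0.012],[0,11,-39,0,0,0,0.012]],
])

```text
t: 2.42
tool_pos: [0.2357, -0.5029, 0.204]
tool_rot: [1.478, 1.008, -1.482]
contact_force: [0.1, -0.3, 0.3]
opening: 0.0121
```

arm_command([
  [[0,11,-39,0,0,0,0.012],[0,11,-39,0,0,0,0.012],[0,11,-39,0,0,0,0.012],[0,11,-39,0,0,0,0.012],[0,11,-39,0,0,0,0.012],[0,11,-39,0,0,0,0.012],[0,11,-39,0,0,0,0.012],[0,11,-39,0,0,0,0.012],[0,11,-39,0,0,0,0.012],[0,11,-39,0,0,0,0.012],[0,11,-39,0,0,0,0.012],[0,11,-39,0,0,0,0.012],[0,11,-39,0,0,0,0.012],[0,11,-39,0,0,0,0.012],[0,11,-39,0,0,0,0.012],[0,11,-39,0,0,0,0.012]],
])

```text
t: 3.75
tool_pos: [0.6416, 0.0275, 0.2032]
tool_rot: [1.481, 0.994, -1.476]
contact_force: [-0.3, -0.6, 0.5]
opening: 0.0121
```

```bash
python3 - <<'E'
from h import *
go(.640,.053,.12,-110.7)
E
```

```text
t 3.75 pos [0.6416 0.0275 0.2032] yaw -111.6 tilt [-1.     0.011  0.004] turn -0.9 shift now [ 83.  -11.8 -23.5] after turn [ 83.  -11.4 -23.6]
```

arm_command([
  [[0,-0.0115,-0.0235,-0.9,0,0,0.012],[0.035,0,0,0,0,0,0.012],[0.035,0,0,0,0,0,0.012],[0.013,0,0,0,0,0,0.012],[0,0,0,0,0,0,0.012]],
])

```text
t: 4.17
tool_pos: [0.647, 0.0637, 0.1198]
tool_rot: [1.468, 1.008, -1.45]
contact_force: [0.0, -0.4, 0.1]
opening: 0.012
```

```bash
python3 - <<'E'
from h import *
go(.640,.053,.056,-110.7)
save('top','t2.png',(220,120,400,290),4)
save('side','s2.png',(180,130,400,290),3.5)
E
```

```text
t 4.1667 pos [0.647  0.0637 0.1198] yaw -110.0 tilt [-1.     0.018 -0.   ] turn 0.7 shift now [63.7 -4.  12.5] after turn [63.7 -3.9 12.6]
```

View pics/s2.png

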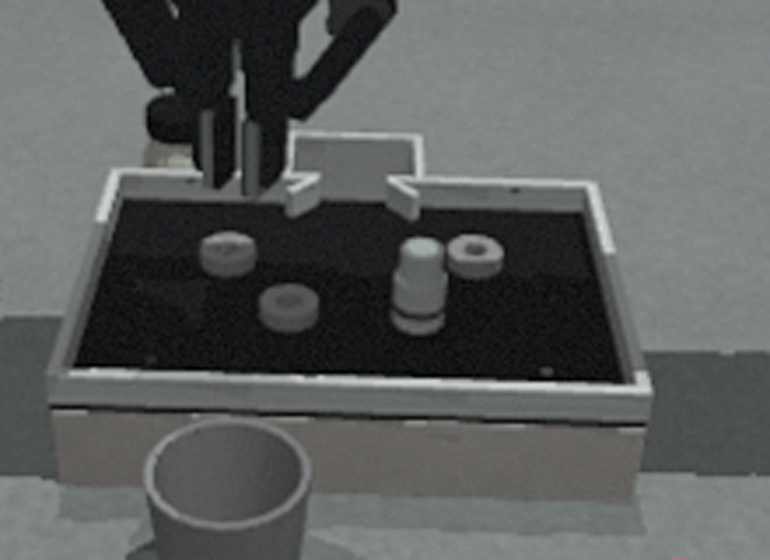

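arm_command([
  [[0.02,-0.004,0.004,0,0,-1,0.012],[0.024,0,0,0,0,0,0.012],[0.012,0,0,0,0,0,0.012],[0,0,0,0,0,0,0.012]],
])

```text
t: 4.6
tool_pos: [0.6496, 0.0581, 0.074]
tool_rot: [1.475, 1.01, -1.449]
contact_force: [0.5, -0.1, 0.6]
opening: 0.012
```

```bash
python3 - <<'E'
from h import *
go(.640,.053,.056,-110.7)
go(.603+.0092,-.045+.0243,.056,-110.7)
E
```

```text
t 4.6 pos [0.6496 0.0581 0.074 ] yaw -110.3 tilt [-1.     0.017 -0.006] turn 0.4 shift now [17.8 -7.6  8.2] after turn [17.8 -7.5  8.3]
t 4.6 pos [0.6496 0.0581 0.074 ] yaw -110.3 tilt [-1.     0.017 -0.006] turn 0.4 shift now [17.3 -8.1 87. ] after turn [17.3 -7.5 87. ]
```

arm_command([
  [[0.009,-0.0075,0,0,0,-1,0.012],[0.009,0,0,0,0,0,0.012],[0,0,0,0,0,0,0.012]],
])

```text
t: 4.85
tool_pos: [0.644, 0.0599, 0.0576]
tool_rot: [1.473, 1.023, -1.46]
contact_force: [-1.0, 0.7, -0.2]
opening: 0.0124
```

```bash
python3 - <<'E'
from h import *
go(.640,.053,.056,-110.7)
E
```

```text
t 4.85 pos [0.644  0.0599 0.0576] yaw -110.3 tilt [-1.     0.002 -0.008] turn 0.4 shift now [ 1.6 -1.3  7.8] after turn [ 1.6 -1.3  7.8]
```

arm_command([
  [[0.0035,-0.001,0,0,0,0,0.012],[0.0005,0,0.006,0,0,0,0.012],[0,0,0.007,0,0,0,0.012],[0,0,0.007,0,0,0,0.012],[0,0,0.007,0,0,0,0.012],[0,0,0.007,0,0,0,0.012],[0,0,0.007,0,0,0,0.012],[0,0,0,0,0,0,0.012]],
])

```text
t: 5.52
tool_pos: [0.6289, 0.0173, 0.056]
tool_rot: [1.475, 1.02, -1.456]
contact_force: [0.2, 0.6, -0.7]
opening: 0.0117
```

```bash
python3 - <<'E'
from h import *
go(.603+.0092,-.045+.0243,.055,-110.7)
save('side','s3.png',(180,130,400,290),3.5)
E
```

```text
t 5.5167 pos [0.6289 0.0173 0.056 ] yaw -110.3 tilt [-1.     0.006 -0.008] turn 0.4 shift now [ 0.6 -2.5 41.5] after turn [ 0.6 -2.2 41.5]
```

View pics/s3.png

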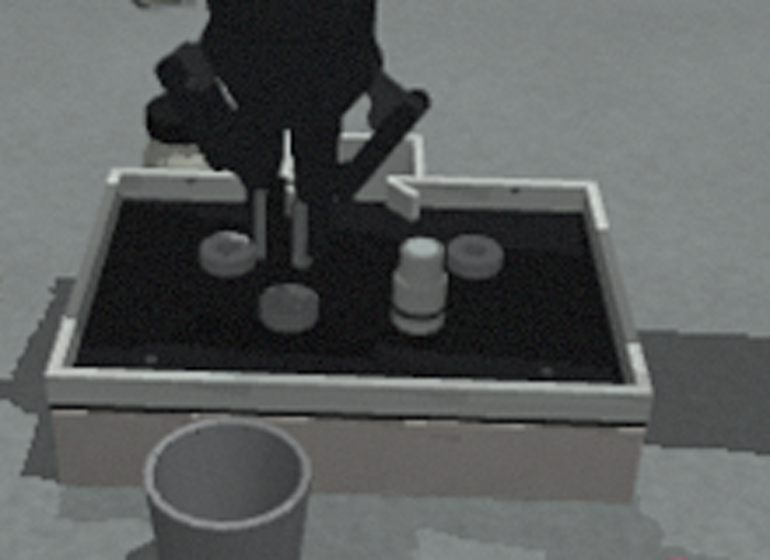

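```bash
python3 - <<'E'
from h import *
o=ctrl.get_obs();P=o['tool_pos']
f=lambda p:(p-[180,130])*3.5
print('now',f(px('side',P)),px('top',P), 's2',f(px('side',[.647,.0637,.1198])))
print('ring2',f(px('side',[.6285,.0212,.055])))
im=get_image('side')[130:290,180:400,::-1];im=np.clip(im.astype(float)*3,0,255).astype(np.uint8)[30:110,40:150]
cv2.imwrite('pics/s4.png',cv2.resize(im,None,fx=7,fy=7,interpolation=cv2.INTER_CUBIC))
E
```

```text
now [285.5795225  299.26296847] [279.22482717 188.7414402 ] s2 [238.91265663 238.15844978]
ring2 [286.42250962 304.96482586]
```

View pics/s4.png

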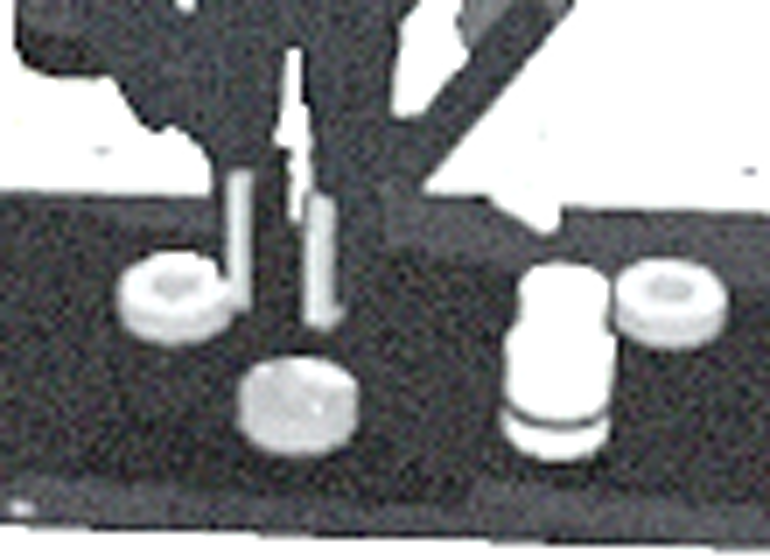

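```bash
python3 - <<'E'
from h import *
im=get_image('top')[120:290,220:400,::-1];im=np.clip(im.astype(float)*2.5,0,255).astype(np.uint8)
cv2.imwrite('pics/t4.png',cv2.resize(im,None,fx=4,fy=4,interpolation=cv2.INTER_CUBIC))
E
```

```text
(no output)
```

View pics/t4.png

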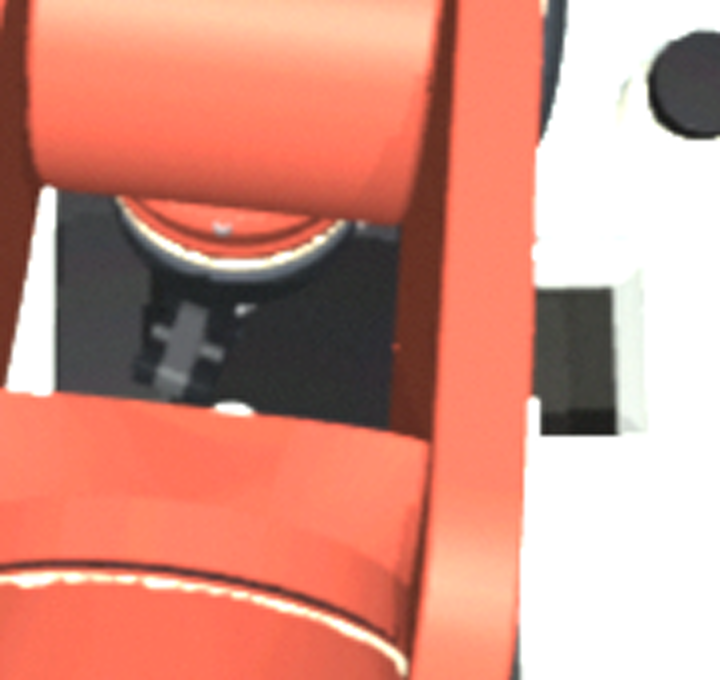

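Side crop: the fingertips end about 10 px above where the reported TCP projects, and ring 2 at crop (290,308) has not moved. So the tips are passing over it. I'll back off and feel for the deck.

arm_command([
  [[0,0,-0.012,0,0,0,0.012],[0,0,-0.012,0,0,0,0.012],[0,0,-0.012,0,0,0,0.012],[0,0,-0.008,0,0,0,0.012],[0.005,0,0,0,0,0,0.012],[0.003,0,0,0,0,0,0.012],[0,0,0,0,0,0,0.012]],
])

```text
t: 6.25
tool_pos: [0.6472, 0.068, 0.0478]
tool_rot: [1.473, 1.023, -1.451]
contact_force: [-0.4, -0.1, 1.0]
opening: 0.0121
```

```bash
python3 - <<'E'
from h import *
go(.640,.053,.05)
o=ctrl.get_obs();print(o['contact_force'],o['q'],o['opening'])
f=lambda p:(p-[180,130])*3.5
print(f(px('side',o['tool_pos'])))
im=get_image('side')[130:290,180:400,::-1];im=np.clip(im.astype(float)*2.5,0,255).astype(np.uint8)
cv2.imwrite('pics/s5.png',cv2.resize(im,None,fx=3.5,fy=3.5,interpolation=cv2.INTER_CUBIC))
E
```

```text
t 6.25 pos [0.6472 0.068  0.0478] yaw -110.0 tilt [-1.     0.007 -0.01 ] turn 0 shift now [-2.4 -1.6 16.5] after turn [-2.4 -1.6 16.5]
[-0.42838321 -0.05518107  0.98768958] [-0.01321029  0.24269602  1.67591594  0.00802108  1.21309703  0.33387117] 0.012129670411611681
[239.88393152 372.07724148]
```

View pics/s5.png

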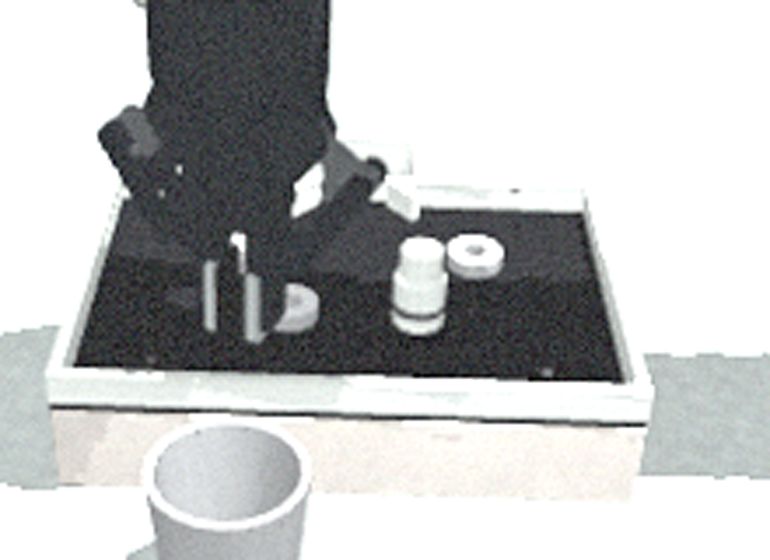

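arm_command([
  [[0.006,0,0,0,0,0,0.012],[0.004,0,0,0,0,0,0.012],[0.002,0,0,0,0,0,0.012],[0,0,0,0,0,0,0.012]],
])

```text
t: 6.63
tool_pos: [0.6465, 0.0668, 0.034]
tool_rot: [1.473, 1.023, -1.453]
contact_force: [0.8, -0.3, 0.6]
opening: 0.012
```

arm_command([
  [[0.002,0,0,0,0,0,0.012],[0.002,0,0,0,0,0,0.012],[0,0,0,0,0,0,0.012]],
])

```text
t: 6.88
tool_pos: [0.6463, 0.0661, 0.0293]
tool_rot: [1.474, 1.022, -1.455]
contact_force: [0.1, 0.4, 0.3]
opening: 0.0119
```

arm_command([
  [[0.002,0,0,0,0,0,0.012],[0.001,0,0,0,0,0,0.012],[0,0,0,0,0,0,0.012]],
])

```text
t: 7.13
tool_pos: [0.6465, 0.0659, 0.0262]
tool_rot: [1.474, 1.022, -1.455]
contact_force: [-0.2, -1.0, 0.1]
opening: 0.0121
```

arm_command([
  [[0.002,0,0,0,0,0,0.012],[0,0,0,0,0,0,0.012]],
])

```text
t: 7.3
tool_pos: [0.6467, 0.066, 0.0242]
tool_rot: [1.474, 1.022, -1.454]
contact_force: [-0.1, 0.5, -0.2]
opening: 0.0122
```

```bash
python3 - <<'E'
from h import *
go(.640,.053,.03)
o=ctrl.get_obs();print(o['contact_force'])
f=lambda p:(p-[180,130])*3.5
print(f(px('side',o['tool_pos'])))
im=get_image('side')[130:290,180:400,::-1];im=np.clip(im.astype(float)*2.5,0,255).astype(np.uint8)
cv2.imwrite('pics/s6.png',cv2.resize(im,None,fx=3.5,fy=3.5,interpolation=cv2.INTER_CUBIC))
E
```

```text
t 7.3 pos [0.6467 0.066  0.0242] yaw -110.2 tilt [-1.     0.006 -0.01 ] turn 0 shift now [-6.  -1.8 14.4] after turn [-6.  -1.8 14.4]
[-0.09936252  0.50221165 -0.21973359]
[242.07237272 408.51403829]
```

View pics/s6.png

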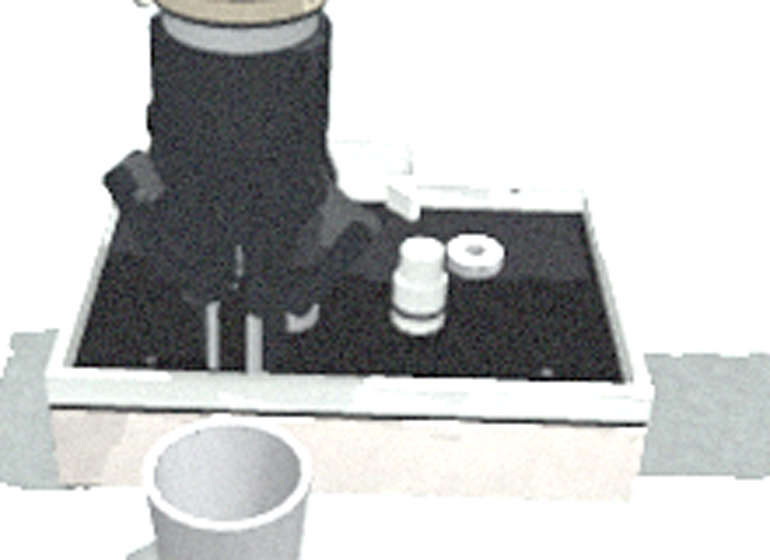

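arm_command([
  [[0.002,0,0,0,0,0,0.012],[0,0,0,0,0,0,0.012]],
])

```text
t: 7.52
tool_pos: [0.6478, 0.066, 0.0241]
tool_rot: [1.475, 1.021, -1.452]
contact_force: [0.7, -0.1, 0.1]
opening: 0.0119
```

arm_command([
  [[0.002,0,0,0,0,0,0.012],[0,0,0,0,0,0,0.012]],
])

```text
t: 7.68
tool_pos: [0.6488, 0.0661, 0.0241]
tool_rot: [1.476, 1.02, -1.451]
contact_force: [0.5, -0.1, -0.5]
opening: 0.012
```

arm_command([
  [[0.0015,0,0,0,0,0,0.012],[0,0,0,0,0,0,0.012]],
])

```text
t: 7.85
tool_pos: [0.6496, 0.0661, 0.0239]
tool_rot: [1.477, 1.019, -1.45]
contact_force: [0.0, 0.0, 0.0]
opening: 0.0117
```

The deck is felt at a TCP reading of z=0.024, so the tips stand about 26 mm above the reported TCP. I'll work with TCP z at about 0.0275.

arm_command([
  [[-0.0035,-0.004,0,0,0,0,0.012],[0,0,0,0,0,0,0.012]],
])

```text
t: 8.02
tool_pos: [0.6453, 0.0675, 0.0267]
tool_rot: [1.477, 1.019, -1.45]
contact_force: [0.8, -0.2, 0.3]
opening: 0.0118
```

```bash
python3 - <<'E'
from h import *
go(.603+.0092,-.045+.0243,.0275,-110.7)
E
```

```text
t 8.0167 pos [0.6453 0.0675 0.0267] yaw -110.2 tilt [-1.     0.01  -0.011] turn 0.5 shift now [-1.8 -0.6 94.2] after turn [-1.8  0.2 94.2]
```

arm_command([
  [[-0.001,0,0.006,0,-0.6,-0.5,0.012],[0,0,0.008,0,0,0,0.012],[0,0,0.008,0,0,0,0.012],[0,0,0.008,0,0,0,0.012],[0,0,0.008,0,0,0,0.012],[0,0,0.008,0,0,0,0.012],[0,0,0,0,0,0,0.012]],
])

```text
t: 8.6
tool_pos: [0.6265, 0.0197, 0.0263]
tool_rot: [1.463, 1.021, -1.465]
contact_force: [0.3, 0.0, -0.5]
opening: 0.0116
```

```bash
cat >> h.py <<'E'
def grays():
    """bright ring-like blobs on deck in side view: world xy at z=.058"""
    im=cv2.cvtColor(get_image('side'),cv2.COLOR_RGB2GRAY)
    q=np.array([px('side',P) for P in([.469,.080,.05],[.729,.083,.05],[.729,-.086,.05],[.469,-.089,.05])]).astype(np.int32)
    m=np.zeros_like(im);cv2.fillPoly(m,[q],1)
    n,l,s,c=cv2.connectedComponentsWithStats(((im>42)&(m>0)).astype(np.uint8))
    for i in range(1,n):
        if s[i,4]>25: u,v=s[i,0]+s[i,2]/2-.5,s[i,1]+s[i,3]/2-.5; print('blob',s[i],ray('side',u,v,.055).round(4)[:2])
E
python3 - <<'E'
from h import *
go(.603+.0092,-.045+.0243,.0275,-110.7)
grays()
E
```

```text
t 8.6 pos [0.6265 0.0197 0.0263] yaw -110.2 tilt [-1.    -0.001  0.001] turn 0.5 shift now [-1.1  0.5 42.9] after turn [-1.1  0.9 42.8]
blob [197 186 161  59 946] [0.6024 0.0127]
blob [293 188  54   6  81] [ 0.5233 -0.0775]
blob [237 196  15  13 165] [ 0.6647 -0.0252]
blob [292 197  32  29 560] [ 0.5484 -0.004 ]
blob [253 200   4  19  58] [ 0.6434 -0.0034]
blob [262 204   8  18 102] [0.623  0.0064]
```

arm_command([
  [[-0.001,0,0.008,0,0,0,0.012],[0,0,0.008,0,0,0,0.012],[0,0,0.008,0,0,0,0.012],[0,0,0.008,0,0,0,0.012],[0,0,0.006,0,0,0,0.012],[0,0,0.003,0,0,0,0.012],[0,0,0,0,0,0,0.012]],
])

```text
t: 9.23
tool_pos: [0.6108, -0.0225, 0.0274]
tool_rot: [1.463, 1.022, -1.465]
contact_force: [0.5, 1.2, 0.1]
opening: 0.0119
```

```bash
python3 - <<'E'
from h import *
go(.603+.0092,-.045+.0243,.0275,-110.7)
grays()
im=get_image('side')[130:290,180:400,::-1];im=np.clip(im.astype(float)*2,0,255).astype(np.uint8)
cv2.imwrite('pics/s7.png',cv2.resize(im,None,fx=3.5,fy=3.5,interpolation=cv2.INTER_CUBIC))
E
```

```text
t 9.2333 pos [ 0.6108 -0.0225  0.0274] yaw -110.2 tilt [-1.    -0.001  0.001] turn 0.5 shift now [-0.1  0.6 -2.2] after turn [-0.1  0.6 -2.2]
blob [197 186 161  59 976] [0.6024 0.0127]
blob [264 188   4  18  58] [ 0.6264 -0.0474]
blob [291 188  56   6  84] [ 0.5253 -0.0773]
blob [272 190   8  19 100] [ 0.6073 -0.04  ]
blob [237 196  17  13 178] [ 0.6629 -0.0253]
blob [292 197  32  29 558] [ 0.5484 -0.004 ]
```

View pics/s7.png

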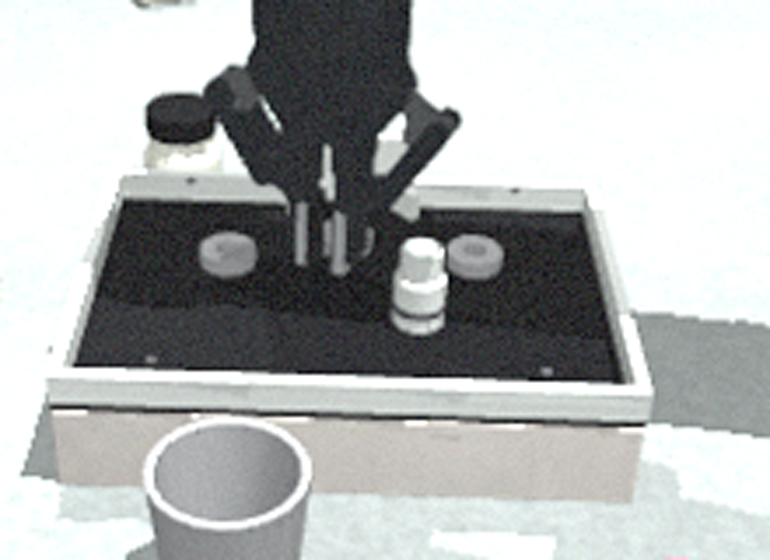

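arm_command([
  [[0,0,-0.012,0,0,0,0.012],[-0.025,0,0,-6,0,0,0.012],[-0.025,0,0,-7,0,0,0.012],[0,0,0,-7,0,0,0.012],[0,0,0,0,0,0,0.012]],
])

```text
t: 9.75
tool_pos: [0.6151, -0.0058, 0.0774]
tool_rot: [1.201, 1.219, -1.204]
contact_force: [0.5, 0.3, -1.3]
opening: 0.0119
```

```bash
python3 - <<'E'
from h import *
grays()
go(.600,-.008,.0275,-89)
E
```

```text
blob [ 197  186  161   59 1002] [0.6024 0.0127]
blob [290 188  57   6  90] [ 0.5263 -0.0772]
blob [270 192  17  13 173] [ 0.6027 -0.0438]
blob [237 196  16  13 178] [ 0.6638 -0.0252]
blob [292 197  32  29 553] [ 0.5484 -0.004 ]
t 9.8 pos [ 0.6158 -0.0058  0.078 ] yaw -89.6 tilt [-1.    -0.003 -0.002] turn -0.6 shift now [ 50.5 -15.7   2.2] after turn [ 50.5 -15.7   2.1]
```

arm_command([
  [[0,-0.013,0.006,0,0,0,0.012],[0.025,0,0,0,0,0,0.012],[0.022,0,0,0,0,0,0.012],[0.002,0,0,0,0,0,0.012],[0,0,0,0,0,0,0.012]],
])

```text
t: 10.22
tool_pos: [0.6039, -0.0088, 0.0279]
tool_rot: [1.214, 1.209, -1.213]
contact_force: [-0.6, 0.5, 0.4]
opening: 0.012
```

```bash
python3 - <<'E'
from h import *
grays()
go(.600,-.074,.0275,-89)
E
```

```text
blob [197 186 161  59 967] [0.6024 0.0127]
blob [301 189  46   2  52] [ 0.5153 -0.0819]
blob [269 193   4  18  65] [ 0.6161 -0.0306]
blob [274 192  11  20 149] [ 0.6004 -0.0318]
blob [237 196  17  13 178] [ 0.6629 -0.0253]
blob [292 197  32  29 554] [ 0.5484 -0.004 ]
t 10.2667 pos [ 0.6036 -0.0087  0.0277] yaw -90.3 tilt [-1.    -0.002 -0.002] turn -1.3 shift now [ 0.1 -3.2 65.4] after turn [ 0.1 -4.7 65.3]
```

arm_command([
  [[0,-0.0015,0.007,0,0,0,0.012],[0,-0.0005,0.008,0,0,0,0.012],[0,-0.0005,0.008,0,0,0,0.012],[0,-0.0005,0.008,0,0,0,0.012],[0,0,0.008,0,0,0,0.012],[0,0,0.008,0,0,0,0.012],[0,0,0.008,0,0,0,0.012],[0,0,0.008,0,0,0,0.012],[0,0,0.004,0,0,0,0.012],[0,0,0,0,0,0,0.012]],
])

```text
t: 11.1
tool_pos: [0.604, -0.0845, 0.034]
tool_rot: [1.22, 1.2, -1.211]
contact_force: [0.3, 0.2, -0.5]
opening: 0.0121
```

```bash
python3 - <<'E'
from h import *
go(.600,-.076,.0275,-89)
E
```

```text
t 11.1 pos [ 0.604  -0.0845  0.034 ] yaw -90.6 tilt [-1.     0.007 -0.001] turn -1.6 shift now [ 6.5 -4.1 -8.5] after turn [ 6.5 -3.9 -8.6]
```

arm_command([
  [[-0.01,0,-0.015,0,0,0,0.012],[-0.03,0,-0.025,0,0,0,0.012],[-0.03,0,-0.02,0,0,0,0.012],[0,0.03,-0.006,7,0,0,0.012],[0,0.03,0,7,0,0,0.012],[0,0.03,0,7,0,0,0.012],[0,0,0,7,0,0,0.012],[0,0,0,7,0,0,0.012],[0,0,0,7,0,0,0.012],[0,0,0,7,0,0,0.012],[0,0,0,7,0,0,0.012],[0,0,0,7,0,0,0.012],[0,0,0,5,0,0,0.012],[0,0,0,0,0,0,0.012]],
])

```text
t: 12.27
tool_pos: [0.6947, -0.0119, 0.1116]
tool_rot: [2.047, 0.351, -2.034]
contact_force: [-0.3, 0.6, 0.2]
opening: 0.0119
```

```bash
python3 - <<'E'
from h import *
grays()
go(.706,-.0075,.0275,-158.5)
im=get_image('top')[:,:,::-1]
g=im.mean(2)[180:240:3,345:390:2].astype(int)
for r in g: print(*r)
E
```

```text
blob [ 197  186  161   59 1005] [0.6024 0.0127]
blob [290 188  57   6  87] [ 0.5263 -0.0772]
blob [237 196  16  13 177] [ 0.6638 -0.0252]
blob [292 197  32  29 555] [ 0.5484 -0.004 ]
t 12.3167 pos [ 0.6947 -0.0117  0.1117] yaw -160.5 tilt [-1.    -0.003 -0.007] turn -2.0 shift now [ 84.2   0.1 -11.4] after turn [ 84.2   0.5 -11.4]
65 63 64 63 63 61 61 61 60 59 56 67 107 37 27 51 79 82 82 83 83 84 83
65 66 65 64 63 61 61 60 60 59 56 51 69 81 31 64 80 81 81 81 81 82 81
66 66 65 64 62 62 61 61 60 59 57 52 51 62 40 71 79 80 80 80 80 80 80
66 67 66 64 62 61 62 61 60 60 58 52 48 39 53 76 78 78 79 78 78 78 79
67 66 66 64 63 62 62 61 60 58 58 51 49 43 64 76 76 77 77 78 77 77 78
67 66 67 64 62 61 61 60 60 59 57 51 48 50 70 74 75 75 75 75 75 75 74
67 67 67 65 63 61 61 61 59 59 57 50 49 49 62 73 72 73 73 73 73 73 73
69 69 65 64 63 62 61 61 59 59 56 51 48 48 53 70 71 71 71 72 71 72 72
68 69 66 65 64 61 61 61 59 59 56 50 49 48 50 67 68 69 68 68 69 69 69
69 69 67 65 64 62 61 60 59 59 56 50 48 48 48 61 66 65 66 65 66 67 67
70 69 67 65 65 62 62 60 59 59 56 50 49 48 48 57 63 63 63 63 63 63 63
68 68 67 65 64 62 61 61 59 58 55 50 49 48 48 53 58 58 59 59 60 59 60
69 68 67 64 64 62 62 61 60 59 54 49 49 48 47 50 54 54 55 55 56 54 66
68 68 67 64 64 62 62 61 61 59 56 49 49 47 47 48 46 47 49 49 50 65 164
67 68 67 65 63 62 61 62 61 59 58 50 48 47 46 43 44 41 42 65 214 199 188
68 67 66 65 64 63 61 61 61 60 58 51 48 47 45 61 94 102 101 230 251 215 191
67 67 67 65 65 62 62 61 61 60 58 54 49 46 45 64 105 106 109 231 252 217 183
67 67 67 65 64 63 62 61 61 61 60 55 49 46 45 112 251 250 251 251 251 221 187
67 66 67 65 64 64 63 62 61 61 60 58 51 47 44 58 142 148 162 178 190 190 190
66 67 67 65 64 64 63 62 61 61 60 59 51 47 44 60 183 187 192 189 191 192 192
```

arm_command([
  [[0,0,-0.012,-2,0,0,0.012],[0.03,0,0,0,0,0,0.012],[0.03,0,0,0,0,0,0.012],[0.018,0,0,0,0,0,0.012],[0.004,0,0,0,0,0,0.012],[0,0,0,0,0,0,0.012]],
])

```text
t: 12.87
tool_pos: [0.7095, -0.005, 0.0313]
tool_rot: [2.021, 0.401, -1.994]
contact_force: [-0.3, 0.7, -0.3]
opening: 0.0119
```

```bash
python3 - <<'E'
from h import *
go(.706,-.0075,.0275,-158.5)
go(.603+.024,-.048+.0095,.0275,-158.5)
E
```

```text
t 12.8667 pos [ 0.7095 -0.005   0.0313] yaw -157.5 tilt [-1.     0.    -0.013] turn 1.0 shift now [3.7 1.  4.3] after turn [3.7 1.1 4.2]
t 12.8667 pos [ 0.7095 -0.005   0.0313] yaw -157.5 tilt [-1.     0.    -0.013] turn 1.0 shift now [ 2.6 -0.5 89.1] after turn [ 2.6  1.  89.1]
```

arm_command([
  [[0.003,0,0.004,0.5,-0.7,0,0.012],[0,0,0.008,0.5,0,0,0.012],[0,0,0.008,0,0,0,0.012],[0,0,0.008,0,0,0,0.012],[0,0,0.008,0,0,0,0.012],[0,0,0.008,0,0,0,0.012],[0,0,0,0,0,0,0.012]],
])

```text
t: 13.45
tool_pos: [0.6676, -0.0231, 0.0348]
tool_rot: [2.023, 0.379, -2.007]
contact_force: [0.1, 0.8, 0.2]
opening: 0.0121
```

```bash
python3 - <<'E'
from h import *
grays()
go(.603+.024,-.048+.0095,.0275,-158.5)
E
```

```text
blob [197 186 161  59 940] [0.6024 0.0127]
blob [237 187  21  22 214] [ 0.6608 -0.0412]
blob [253 187  18   6  43] [ 0.6358 -0.0725]
blob [290 188  57   6  89] [ 0.5263 -0.0772]
blob [292 197  32  29 560] [ 0.5484 -0.004 ]
t 13.5 pos [ 0.6683 -0.023   0.035 ] yaw -158.5 tilt [-1.     0.005 -0.008] turn -0.0 shift now [ 7.2 -0.7 44.2] after turn [ 7.2 -0.7 44.2]
```

arm_command([
  [[-0.015,0,0,0,0,0,0.012],[-0.01,0,-0.02,0,-0.5,0,0.012],[0,0,-0.02,0,0,0,0.012],[0,0,0,0,0,0,0.012]],
])

```text
t: 13.83
tool_pos: [0.7054, -0.0084, 0.0641]
tool_rot: [2.015, 0.376, -2.016]
contact_force: [-0.4, -0.6, -0.1]
opening: 0.0118
```

```bash
python3 - <<'E'
from h import *
grays()
go(.706,-.0075,.0265,-158.5)
o=np.array([px('side',[.60,-.0935,.055])]);print(o)
g=get_image('side').mean(2)[178:196,262:296:2].astype(int)
for r in g: print(*r)
E
```

```text
blob [ 197  186  161   59 1043] [0.6024 0.0127]
blob [290 188  57   6  89] [ 0.5263 -0.0772]
blob [241 195  17  14 176] [ 0.6557 -0.0276]
blob [292 197  32  29 553] [ 0.5484 -0.004 ]
t 13.8833 pos [ 0.7047 -0.009   0.0644] yaw -158.6 tilt [-1.     0.005  0.002] turn -0.1 shift now [37.9 -1.1 -1.8] after turn [37.9 -1.1 -1.8]
[[280.29832261 184.80086144]]
177 91 96 96 94 100 102 103 102 99 102 102 103 103 100 99 98
187 152 154 153 149 99 99 99 100 101 101 101 100 102 100 95 94
171 174 173 189 185 95 100 100 100 99 101 102 101 102 126 168 165
117 124 163 196 157 98 101 101 99 101 100 100 100 100 128 201 166
88 138 184 158 119 100 99 100 101 103 100 100 103 104 104 161 179
148 185 157 102 107 101 100 102 102 101 102 99 101 102 91 100 172
131 161 115 100 108 100 102 102 103 101 102 103 102 99 94 82 120
91 118 106 111 109 103 105 104 104 104 103 105 103 104 96 87 87
86 108 109 108 108 80 93 93 92 91 99 107 105 105 96 86 86
88 109 109 109 105 39 54 54 56 55 57 69 68 65 79 88 87
89 110 111 114 77 28 28 27 30 27 27 27 25 14 62 89 86
91 110 112 83 39 27 32 30 25 33 30 29 30 25 39 85 89
93 114 83 35 31 28 23 33 31 29 30 26 30 33 23 50 82
71 84 37 24 34 26 29 30 25 29 29 27 30 30 34 26 53
38 40 26 27 28 31 31 31 29 30 26 24 32 27 31 28 24
20 27 22 28 28 32 35 26 29 30 32 26 32 31 33 28 30
18 20 17 20 20 19 25 22 23 23 25 23 26 32 30 36 27
18 19 17 21 20 20 18 22 23 19 15 18 20 22 31 24 27
```

arm_command([
  [[0.02,-0.001,0,0,0,0,0.012],[0.016,0,0,0,0,0,0.012],[0.003,0,0,0,0,0,0.012],[0,0,0,0,0,0,0.012]],
])

```text
t: 14.27
tool_pos: [0.7018, -0.0094, 0.0244]
tool_rot: [2.013, 0.375, -2.018]
contact_force: [0.3, -0.6, 0.1]
opening: 0.0119
```

```bash
python3 - <<'E'
from h import *
go(.603+.024,-.048+.0095,.0265,-158.5)
E
```

```text
t 14.2667 pos [ 0.7018 -0.0094  0.0244] yaw -158.6 tilt [-1.     0.005  0.004] turn -0.1 shift now [-1.8 -0.1 80.2] after turn [-1.8 -0.3 80.2]
```

arm_command([
  [[-0.001,0,0.004,0,0.2,0,0.012],[0,0,0.008,0,0,0,0.012],[0,0,0.008,0,0,0,0.012],[0,0,0.007,0,0,0,0.012],[0,0,0.007,0,0,0,0.012],[0,0,0,0,0,0,0.012]],
])

```text
t: 14.77
tool_pos: [0.6658, -0.0237, 0.0266]
tool_rot: [2.016, 0.375, -2.016]
contact_force: [-0.1, 0.2, -0.5]
opening: 0.0118
```

```bash
python3 - <<'E'
from h import *
grays()
go(.603+.024,-.048+.0095,.0265,-158.5)
E
```

```text
blob [197 186 161  59 946] [0.6024 0.0127]
blob [256 187  15   6  40] [ 0.6329 -0.0727]
blob [290 188  57   6  86] [ 0.5263 -0.0772]
blob [238 190  27  19 249] [ 0.6528 -0.0365]
blob [291 197  33  29 560] [ 0.5493 -0.0039]
t 14.8167 pos [ 0.6664 -0.0236  0.0268] yaw -158.7 tilt [-1.     0.005 -0.   ] turn -0.2 shift now [ 0.3 -0.4 42.1] after turn [ 0.3 -0.6 42.1]
```

arm_command([
  [[0,0,0.008,0,0,0,0.012],[0,0,0.008,0,0,0,0.012],[0,0,0.008,0,0,0,0.012],[0,0,0.008,0,0,0,0.012],[0,0,0.006,0,0,0,0.012],[0,0,0,0,0,0,0.012],[0,0,-0.012,0,0,0,0.012],[-0.025,0,-0.008,0,0,0,0.012],[-0.025,0,0,-6,0,0,0.012],[-0.005,0,0,-7,0,0,0.012],[0,0,0,-7,0,0,0.012],[0,0,0,-7,0,0,0.012],[0,0,0,-7,0,0,0.012],[0,0,0,-7,0,0,0.012],[0,0,0,-7,0,0,0.012],[0,0,0,-7,0,0,0.012],[0,0,0,-7,0,0,0.012],[0,0,0,-6,0,0,0.012],[0,0,0,0,0,0,0.012]],
])

```text
t: 16.4
tool_pos: [0.6586, -0.0267, 0.0873]
tool_rot: [1.195, 1.209, -1.185]
contact_force: [-0.2, -0.5, 0.1]
opening: 0.0117
```

```bash
python3 - <<'E'
from h import *
grays()
go(.602,-.012,.0265,-91)
E
```

```text
blob [ 197  186  161   59 1002] [0.6024 0.0127]
blob [290 188  57   6  86] [ 0.5263 -0.0772]
blob [269 191  16  13 170] [ 0.6057 -0.0472]
blob [292 197  32  29 559] [ 0.5484 -0.004 ]
t 16.45 pos [ 0.6586 -0.0266  0.0873] yaw -88.9 tilt [-1.     0.011  0.004] turn 2.1 shift now [ 60.1 -57.  -15.9] after turn [ 60.1 -57.6 -13.8]
```

arm_command([
  [[0,-0.025,-0.007,6,0,-0.6,0.012],[0,-0.023,-0.003,0,0,0,0.012],[0,0,0,0,0,0,0.012]],
])

```text
t: 16.7
tool_pos: [0.6115, -0.0144, 0.0864]
tool_rot: [1.28, 1.158, -1.283]
contact_force: [0.1, -0.4, 0.2]
opening: 0.0121
```

```bash
python3 - <<'E'
from h import *
go(.6095,-.0125,.0255,-95)
E
```

```text
t 16.7 pos [ 0.6115 -0.0144  0.0864] yaw -95.7 tilt [-1.     0.001  0.003] turn -0.7 shift now [60.9 -2.3 -1.8] after turn [60.9 -2.3 -1.9]
```

arm_command([
  [[0.025,-0.002,-0.002,0,0,0,0.012],[0.025,0,0,0,0,0,0.012],[0.007,0,0,0,0,0,0.012],[0.002,0,0,0,0,0,0.012],[0,0,0,0,0,0,0.012]],
])

```text
t: 17.12
tool_pos: [0.6144, -0.012, 0.029]
tool_rot: [1.29, 1.147, -1.283]
contact_force: [-0.2, 0.4, 0.6]
opening: 0.0118
```

```bash
python3 - <<'E'
from h import *
go(.602,-.076,.0265,-95)
E
```

```text
t 17.1167 pos [ 0.6144 -0.012   0.029 ] yaw -96.2 tilt [-1.     0.009  0.003] turn -1.2 shift now [ 2.6 -5.5 65. ] after turn [ 2.6 -6.8 64.9]
```

arm_command([
  [[0.0025,-0.004,0,0,0,-0.5,0.012],[0.0005,-0.0005,0.005,0,0,0,0.012],[0,0,0.007,0,0,0,0.012],[0,0,0.007,0,0,0,0.012],[0,0,0.007,0,0,0,0.012],[0,0,0,0,0,0,0.012]],
])

```text
t: 17.62
tool_pos: [0.6108, -0.0407, 0.0309]
tool_rot: [1.29, 1.147, -1.286]
contact_force: [-0.8, 0.2, -0.0]
opening: 0.0121
```

```bash
python3 - <<'E'
from h import *
grays()
go(.602,-.076,.0265,-95)
E
```

```text
blob [197 186 161  59 984] [0.6024 0.0127]
blob [266 188   4  12  44] [ 0.6233 -0.0585]
blob [271 188  10  13 106] [ 0.608  -0.0579]
blob [290 188  57   6  90] [ 0.5263 -0.0772]
blob [308 197  16  13 176] [ 0.533  -0.0317]
blob [292 198  16  28 383] [ 0.5627 -0.0013]
t 17.6667 pos [ 0.6109 -0.0403  0.0311] yaw -96.3 tilt [-1.     0.007  0.003] turn -1.3 shift now [ 4.6 -5.  36.5] after turn [ 4.6 -5.8 36.4]
```

arm_command([
  [[0,0,-0.012,0,0,0,0.012],[-0.02,0,-0.014,0,0,0,0.012],[-0.02,0,0,0,0,0,0.012],[0,0,0,0,0,0,0.012]],
])

```text
t: 18.0
tool_pos: [0.6126, -0.012, 0.071]
tool_rot: [1.292, 1.149, -1.289]
contact_force: [1.1, -0.2, -0.1]
opening: 0.0118
```

```bash
python3 - <<'E'
from h import *
grays()
go(.602,-.076,.0265,-95)
g=get_image('side').mean(2)[182:206,262:296:2].astype(int)
for r in g: print(*r)
E
```

```text
blob [ 197  186  161   59 1151] [0.6024 0.0127]
blob [290 188  57   6  89] [ 0.5263 -0.0772]
blob [292 197  32  29 556] [ 0.5484 -0.004 ]
t 18.05 pos [ 0.6117 -0.0117  0.0692] yaw -96.4 tilt [-1.     0.002  0.001] turn -1.4 shift now [42.7 -2.5 64.9] after turn [42.7 -4.1 64.8]
18 35 77 31 51 103 103 45 77 34 23 50 104 102 106 165 179
16 35 79 27 50 106 103 50 74 30 24 61 103 103 92 101 173
37 33 77 32 62 105 104 54 73 27 15 71 105 103 96 83 117
70 32 76 30 72 105 107 45 77 29 14 88 103 106 97 87 85
87 77 76 29 65 79 102 44 76 31 27 105 106 108 99 88 88
91 88 75 29 69 61 88 44 77 42 30 72 67 66 77 86 89
92 84 74 29 83 79 85 44 75 65 65 24 27 10 64 89 86
95 88 75 31 87 83 75 43 71 79 85 26 26 26 44 85 90
96 89 60 38 85 79 66 46 69 79 88 31 26 24 30 54 83
71 64 30 45 86 85 69 62 67 82 87 36 17 23 21 22 53
32 30 13 42 79 85 81 82 79 86 87 40 14 26 21 13 25
28 12 22 41 68 80 86 83 85 84 73 37 19 15 26 20 21
34 20 12 34 63 70 76 79 76 75 68 27 24 19 17 13 18
31 18 22 29 68 68 69 70 71 68 66 27 13 19 21 18 28
27 21 25 21 59 67 69 70 70 69 58 19 26 15 14 16 11
21 23 21 21 32 51 75 72 71 66 39 22 24 24 22 22 27
25 12 20 24 17 28 47 50 46 36 18 18 20 26 20 19 14
21 18 25 24 25 15 20 22 21 25 21 23 20 23 21 18 31
18 14 17 24 26 24 14 21 24 23 20 19 19 16 20 24 51
12 19 19 23 19 20 25 20 18 19 18 24 22 21 10 25 58
20 21 20 22 26 11 14 18 17 18 22 15 26 18 18 23 55
18 19 16 24 22 18 20 23 20 23 31 20 24 22 25 27 57
26 17 20 26 19 19 24 17 17 18 14 24 25 22 23 16 60
11 17 23 18 21 18 18 21 13 24 19 17 15 19 21 13 61
```

arm_command([
  [[0,-0.007,0.012,-3,0,0,0.012],[0.02,0,0,0,0,0,0.012],[0.02,0,0,0,0,0,0.012],[0.004,0,0,0,0,0,0.012],[0,0,0,0,0,0,0.012]],
])

```text
t: 18.52
tool_pos: [0.6029, -0.0227, 0.0235]
tool_rot: [1.25, 1.18, -1.251]
contact_force: [-0.5, -0.2, 8.2]
opening: 0.0121
```

```bash
python3 - <<'E'
from h import *
print(ray('side',276,192,.055))
go(.602,-.076,.0265,-93)
E
```

```text
[ 0.60735848 -0.06530196  0.055     ]
t 18.5167 pos [ 0.6029 -0.0227  0.0235] yaw -93.3 tilt [-1.     0.     0.002] turn -0.3 shift now [-2.9  2.1 53.2] after turn [-2.9  1.9 53.3]
```

arm_command([
  [[-0.0015,0.002,0.004,0,0,0,0.012],[0,0,0.008,0,0,0,0.012],[0,0,0.008,0,0,0,0.012],[0.0003,0,0.008,0,0,0,0.012],[0.0003,0,0.008,0,0,0,0.012],[0.0003,0,0.008,0,0,0,0.012],[0,0,0.006,0,0,0,0.012],[0,0,0.003,0,0,0,0.012],[0,0,0,0,0,0,0.012]],
])

```text
t: 19.27
tool_pos: [0.6027, -0.0752, 0.0236]
tool_rot: [1.26, 1.187, -1.247]
contact_force: [-0.0, 1.4, 4.5]
opening: 0.0121
```

```bash
python3 - <<'E'
from h import *
go(.602,-.078,.0265,-93)
E
```

```text
t 19.2667 pos [ 0.6027 -0.0752  0.0236] yaw -93.4 tilt [-1.     0.001 -0.009] turn -0.4 shift now [-3.  -0.5  2.8] after turn [-3.  -0.5  2.8]
```

arm_command([
  [[-0.001,0,0.006,0,0,0,0.012],[0,0,0,0,0,0,0.012],[-0.01,0,-0.015,0,0.5,0,0.012],[-0.03,0,0,0,0,0,0.012],[-0.03,0,0,0,0,0,0.012],[-0.03,-0.02,0,0,0,0,0.012],[0,-0.03,-0.015,-7,0,0,0.012],[0,-0.02,-0.03,-7,0,0,0.012],[0,-0.02,-0.01,-7,0,0,0.012],[0,0,0,-7,0,0,0.012],[0,0,0,-7,0,0,0.012],[0,0,0,-7,0,0,0.012],[0,0,0,-7,0,0,0.012],[0,0,0,-7,0,0,0.012],[0,0,0,-7,0,0,0.012],[0,0,0,-7,0,0,0.012],[0,0,0,-7,0,0,0.012],[0,0,0,-2,0,0,0.012],[0,0,0,0,0,0,0.012]],
])

```text
t: 20.85
tool_pos: [0.495, -0.0095, 0.125]
tool_rot: [0.174, 1.585, -0.158]
contact_force: [-0.8, -0.2, -0.3]
opening: 0.0122
```

```bash
python3 - <<'E'
from h import *
grays()
go(.492,-.022,.0265,-13.8)
g=get_image('side').mean(2)[178:192,262:296:2].astype(int)
for r in g: print(*r)
a=get_image('top')[120:290,240:410,::-1]
b=get_image('side')[150:250,190:370,::-1]
a=cv2.resize(np.clip(a.astype(float)*2,0,255).astype(np.uint8),(600,600)[:2],interpolation=cv2.INTER_CUBIC)[:, :]
cv2.imwrite('pics/t5.png',a)
E
```

```text
blob [ 197  186  161   59 1017] [0.6024 0.0127]
blob [290 188  10   5  34] [ 0.5718 -0.0756]
blob [301 189  46   3  49] [ 0.5154 -0.08  ]
blob [292 197  32  29 550] [ 0.5484 -0.004 ]
t 20.9 pos [ 0.495  -0.0094  0.125 ] yaw -12.2 tilt [-1.     0.008 -0.021] turn 1.6 shift now [ 98.3 -13.7   1.8] after turn [ 98.3 -13.7   2.2]
99 93 95 96 96 96 97 95 97 96 96 97 96 99 98 98 95
103 103 102 102 103 96 95 96 99 95 96 98 97 98 95 96 94
104 106 104 110 110 96 95 95 97 98 97 96 94 97 97 104 102
93 96 102 109 102 95 96 96 95 96 95 98 99 97 97 115 100
89 97 106 98 87 97 96 98 97 97 98 98 98 99 91 101 105
98 108 99 88 86 96 96 98 96 96 97 97 97 97 89 82 100
94 96 82 83 88 100 99 98 97 97 101 97 97 98 91 81 91
83 85 82 85 85 99 100 99 100 99 100 99 98 99 92 82 82
84 82 85 85 83 76 88 90 85 87 93 98 102 102 93 85 82
87 83 82 85 78 38 54 50 45 51 54 65 62 64 75 82 83
86 84 83 88 59 8 9 20 22 14 15 15 14 16 63 84 83
90 84 89 63 23 18 18 22 13 14 13 22 23 15 41 80 86
92 87 64 25 19 16 22 15 13 24 21 20 13 20 20 51 80
66 64 29 14 20 22 18 20 17 20 13 19 19 26 18 17 52
```

View pics/t5.png

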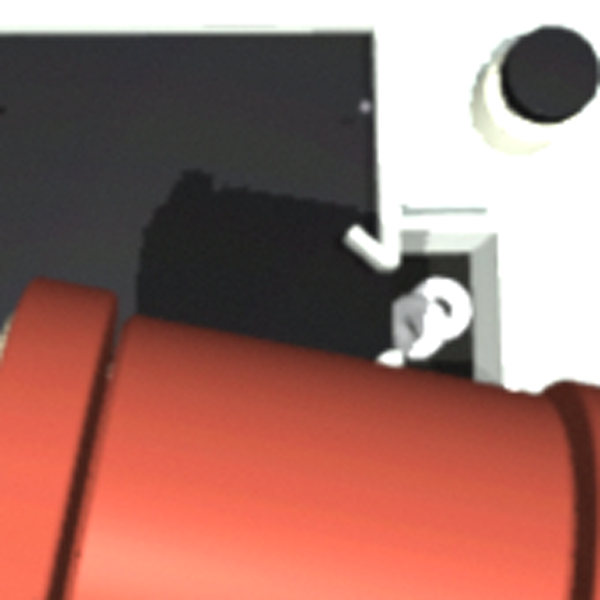

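Top crop: two rings are in the slot at crop (440,310) and (405,325), and this part of the deck is clear. Next is the third ring at (0.533,-0.032).

arm_command([
  [[0,-0.014,0.001,1.6,-1.2,-0.5,0.012],[0.03,0,0,0,0,0,0.012],[0.03,0,0,0,0,0,0.012],[0.015,0,0,0,0,0,0.012],[0,0,0,0,0,0,0.012]],
])

```text
t: 21.47
tool_pos: [0.4958, -0.0278, 0.0509]
tool_rot: [0.191, 1.55, -0.2]
contact_force: [-0.6, -0.0, 0.2]
opening: 0.0122
```

```bash
python3 - <<'E'
from h import *
grays()
go(.492,-.022,.025,-13.8)
E
```

```text
blob [ 197  186  161   59 1012] [0.6024 0.0127]
blob [290 188  10   5  35] [ 0.5718 -0.0756]
blob [301 189  46  11  96] [ 0.5163 -0.065 ]
blob [292 197  32  29 558] [ 0.5484 -0.004 ]
t 21.5167 pos [ 0.4963 -0.0279  0.0521] yaw -14.3 tilt [-1.    -0.004  0.013] turn -0.5 shift now [27.   4.7 -6. ] after turn [27.   4.8 -5.9]
```

arm_command([
  [[0,0.005,-0.005,0,0.7,0.2,0.012],[0.015,0,0,0,0,0,0.012],[0.01,0,0,0,0,0,0.012],[0.002,0,0,0,0,0,0.012],[0,0,0,0,0,0,0.012]],
])

```text
t: 21.93
tool_pos: [0.4963, -0.0227, 0.0306]
tool_rot: [0.197, 1.552, -0.199]
contact_force: [-0.1, 0.5, -0.4]
opening: 0.0119
```

```bash
python3 - <<'E'
from h import *
go(.598-.025,-.048+.006,.025,-13.8)
E
```

```text
t 21.9333 pos [ 0.4963 -0.0227  0.0306] yaw -14.4 tilt [-1.    -0.     0.009] turn -0.6 shift now [ 6.3  0.4 79. ] after turn [ 6.3 -0.4 79. ]
```

arm_command([
  [[0.006,0,0,0,0.5,0,0.012],[0.001,0,0,0,0,0,0.012],[0,0,0,0,0,0,0.012]],
])

```text
t: 22.18
tool_pos: [0.4981, -0.0229, 0.0255]
tool_rot: [0.198, 1.558, -0.198]
contact_force: [-0.2, -0.7, -0.1]
opening: 0.0118
```

arm_command([
  [[0.0005,0,0.005,0,0,0,0.012],[0,0,0.008,0,0,0,0.012],[0,0,0.008,0,0,0,0.012],[0,0,0.008,0,0,0,0.012],[0,0,0,0,0,0,0.012]],
])

```text
t: 22.6
tool_pos: [0.5302, -0.0311, 0.0262]
tool_rot: [0.197, 1.556, -0.198]
contact_force: [1.1, 0.2, -0.2]
opening: 0.0122
```

```bash
python3 - <<'E'
from h import *
grays()
go(.598-.025,-.048+.006,.0255,-13.8)
E
```

```text
blob [ 197  186  161   59 1014] [0.6024 0.0127]
blob [290 188  18   5  42] [ 0.5641 -0.0762]
blob [292 192  32  34 546] [ 0.5482 -0.0121]
t 22.65 pos [ 0.5296 -0.0309  0.026 ] yaw -14.4 tilt [-1.     0.     0.005] turn -0.6 shift now [ 0.7  0.1 44.8] after turn [ 0.7 -0.4 44.8]
```

arm_command([
  [[0.0005,0,0.008,0,0,0,0.012],[0,0,0.008,0,0,0,0.012],[0,0,0.008,0,0,0,0.012],[0,0,0.008,0,0,0,0.012],[0,0,0.006,0,0,0,0.012],[0,0,0,0,0,0,0.012],[0,0,-0.012,0,0,0,0.012],[-0.025,0,-0.01,0,0,0,0.012],[-0.025,0,-0.005,0,0,0,0.012],[-0.01,0,0,0,0,0,0.012],[0,0,0,0,0,0,0.012]],
])

```text
t: 23.57
tool_pos: [0.5426, -0.0346, 0.0848]
tool_rot: [0.198, 1.562, -0.198]
contact_force: [0.6, 0.3, 0.5]
opening: 0.0121
```

```bash
python3 - <<'E'
from h import *
grays()
go(.598,-.012,.0265,-88)
E
```

```text
blob [ 197  186  161   59 1015] [0.6024 0.0127]
blob [290 188  57   5  82] [ 0.5262 -0.0791]
blob [275 191  16  13 166] [ 0.5944 -0.048 ]
blob [292 197  16  29 386] [ 0.5627 -0.0029]
t 23.6167 pos [ 0.5424 -0.0345  0.084 ] yaw -14.5 tilt [-1.    -0.    -0.001] turn 73.5 shift now [57.4 35.7 48.3] after turn [ 57.4  56.5 -20.6]
```

arm_command([
  [[-0.01,0,0,7,0,0,0.012],[0,0,0,7,0,0,0.012],[0,0,0,7,0,0,0.012],[0,0,0,7,0,0,0.012],[0,0,0,7,0,0,0.012],[0,0,0,7,0,0,0.012],[0,0,0,7,0,0,0.012],[0,0,0,7,0,0,0.012],[0,0,0,7,0,0,0.012],[0,0,0,5.5,0,0,0.012],[0,0.02,-0.008,0,0,0,0.012],[0,0.02,-0.007,0,0,0,0.012],[0,0,0,0,0,0,0.012]],
])

```text
t: 24.7
tool_pos: [0.5761, -0.0157, 0.0736]
tool_rot: [1.141, 1.268, -1.162]
contact_force: [0.3, -0.3, -0.0]
opening: 0.0121
```

```bash
python3 - <<'E'
from h import *
go(.5903,-.0143,.0255,-83)
E
```

```text
t 24.7 pos [ 0.5761 -0.0157  0.0736] yaw -85.3 tilt [-1.    -0.023 -0.006] turn -2.3 shift now [47.7 15.4  0.1] after turn [47.7 15.4  0.7]
```

arm_command([
  [[0,0.015,0.001,-2.3,-0.3,1.3,0.012],[0,0,0,0,0,0,0.012],[0.02,0,0,0,0,0,0.012],[0.012,0,0,0,0,0,0.012],[0,0,0,0,0,0,0.012]],
])

```text
t: 25.12
tool_pos: [0.5884, -0.0155, 0.0344]
tool_rot: [1.116, 1.273, -1.123]
contact_force: [-0.5, -0.0, -0.2]
opening: 0.012
```

```bash
python3 - <<'E'
from h import *
grays()
go(.5903,-.0143,.0255,-83)
E
```

```text
blob [ 197  186  161   59 1019] [0.6024 0.0127]
blob [279 189  10  18 139] [ 0.5925 -0.0464]
blob [290 188  18  38 439] [ 0.5644 -0.0175]
blob [297 189  50   4  64] [ 0.5194 -0.0778]
t 25.1667 pos [ 0.5884 -0.0155  0.035 ] yaw -82.9 tilt [-1.    -0.008 -0.003] turn 0.1 shift now [ 9.4  2.1 -1. ] after turn [ 9.4  2.1 -1. ]
```

arm_command([
  [[0.006,0.002,-0.001,0,0,0.4,0.012],[0.003,0,0,0,0,0,0.012],[0,0,0,0,0,0,0.012]],
])

```text
t: 25.42
tool_pos: [0.59, -0.0146, 0.0259]
tool_rot: [1.12, 1.267, -1.118]
contact_force: [-0.3, -1.3, 1.3]
opening: 0.0123
```

```bash
python3 - <<'E'
from h import *
go(.598,-.076,.0255,-83)
E
```

```text
t 25.4167 pos [ 0.59   -0.0146  0.0259] yaw -83.0 tilt [-1.    -0.001 -0.003] turn -0.0 shift now [ 0.2  0.5 62. ] after turn [ 0.2  0.5 62. ]
```

arm_command([
  [[0,0,0.005,0,0,0,0.012],[0,0,0.008,0,0,0,0.012],[0,0,0.008,0,0,0,0.012],[0,0,0.008,0,0,0,0.012],[0.0003,0,0.006,0,0,0,0.012],[0,0,0,0,0,0,0.012]],
])

```text
t: 25.92
tool_pos: [0.5961, -0.0536, 0.0279]
tool_rot: [1.121, 1.263, -1.116]
contact_force: [-0.9, -0.0, -0.2]
opening: 0.0117
```

```bash
python3 - <<'E'
from h import *
grays()
go(.598,-.078,.0255,-83)
E
```

```text
blob [ 197  186  161   59 1010] [0.6024 0.0127]
blob [275 188  10  11  78] [ 0.6005 -0.0621]
blob [286 188   4  11  34] [ 0.5852 -0.0633]
blob [293 188  54   5  77] [ 0.5232 -0.0794]
blob [292 197  16  29 389] [ 0.5627 -0.0029]
t 25.9667 pos [ 0.5961 -0.0532  0.0279] yaw -83.0 tilt [-1.     0.003 -0.001] turn -0.0 shift now [ 2.4 -1.1 24.8] after turn [ 2.4 -1.1 24.8]
```

arm_command([
  [[0.001,-0.0005,0.006,0,0,0,0.012],[0.0005,0,0.008,0,0,0,0.012],[0,0,0.007,0,0,0,0.012],[0,0,0.006,0,0,0,0.012],[0,0,0,0,0,0,0.012]],
])

```text
t: 26.38
tool_pos: [0.5996, -0.0825, 0.0266]
tool_rot: [1.122, 1.263, -1.115]
contact_force: [-0.1, 1.0, 0.5]
opening: 0.012
```

```bash
python3 - <<'E'
from h import *
go(.598,-.083,.0255,-83)
E
```

```text
t 26.3833 pos [ 0.5996 -0.0825  0.0266] yaw -83.0 tilt [-1.     0.004 -0.002] turn -0.0 shift now [ 1.1 -1.7  0.3] after turn [ 1.1 -1.7  0.3]
```

arm_command([
  [[0,0,-0.012,0,0,0,0.012],[-0.03,0,0,0,0,0,0.012],[-0.035,0,0,0,0,0,0.012],[-0.035,0,0,0,0,0,0.012],[-0.035,0,0,0,0,0,0.012],[-0.02,-0.02,0.03,0,0,0,0.012],[0,-0.02,0.035,0,0,0,0.012],[0,-0.02,0.035,0,0,0,0.012],[0,-0.02,0.035,0,0,0,0.012],[0,-0.02,0.035,0,0,0,0.012],[0,-0.02,0.035,0,0,0,0.012],[0,-0.02,0.035,0,0,0,0.012],[0,-0.02,0.035,0,0,0,0.012],[0,-0.02,0.035,0,0,0,0.012],[0,-0.02,0.035,0,0,0,0.012],[0,0,0,0,0,0,0.012]],
])

```text
t: 27.72
tool_pos: [0.4373, -0.4384, 0.1869]
tool_rot: [1.108, 1.273, -1.105]
contact_force: [-0.3, 0.2, -0.4]
opening: 0.0122
```

```bash
python3 - <<'E'
from h import *
go(.598,-.083,.0255,-83)
grays()
a=cv2.resize(get_image('top')[180:240,320:400,::-1],(560,420),interpolation=cv2.INTER_CUBIC)
b=cv2.resize(get_image('top')[115:305,180:420,::-1],(530,420),interpolation=cv2.INTER_CUBIC)[:,:240]
cv2.imwrite('pics/t6.png',np.clip(np.hstack([a,b]).astype(float)*1.5,0,255).astype(np.uint8))
for n in('spacer_a_mid','barrel_mid','jar','cup','driver'):
    for r in mark_of('top',n)[:4]: print(n,round(r['conf'],2),w('top',r['at']).round(4))
E
```

```text
t 27.7167 pos [ 0.4373 -0.4384  0.1869] yaw -82.1 tilt [-1.     0.    -0.002] turn 0.9 shift now [ 162.3  208.1 -329.5] after turn [ 162.3  202.7 -332.8]
blob [ 197  186  161   59 1011] [0.6024 0.0127]
blob [290 188  57   6  85] [ 0.5263 -0.0772]
blob [292 197  16  29 390] [ 0.5627 -0.0029]
spacer_a_mid 0.55 [ 0.5985 -0.1121  0.0151]
jar 0.75 [ 0.7078 -0.165  -0.0033]
cup 0.63 [ 0.6421  0.1683 -0.0014]
cup 0.29 [ 0.5996 -0.0933  0.0496]
driver 0.97 [ 0.7987  0.0011 -0.002 ]
```

View pics/t6.png

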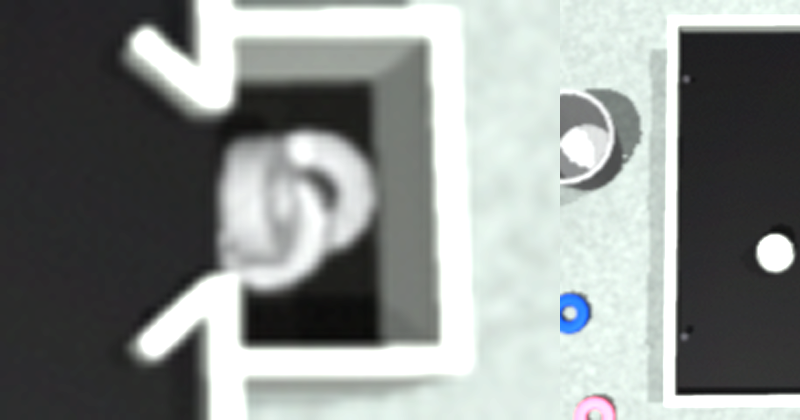

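```bash
python3 - <<'E'
from h import *
im=get_image('side');g=im.mean(2)[178:192,262:296:2].astype(int)
for r in g: print(*r)
get_image('top')
for r in cut_out('top','spacer_a_mid')[:4]:
    v,u=np.nonzero(r['mask']); print(r['conf'],u.min(),u.max(),v.min(),v.max(),len(u))
for z in(.02,.035,.05,.066):
    print(z,'deck-end px',px('top',[.6,-.0965,z]).round(1),'30mm =',(px('top',[.615,-.11,z])-px('top',[.585,-.11,z])).round(1))
g=get_image('top').mean(2)[194:228,346:376].astype(int)
for r in g[::2]: print(*r)
E
```

```text
170 88 91 92 93 97 95 98 96 96 95 96 99 95 96 97 92
177 144 145 143 142 93 95 95 96 96 95 97 96 98 94 94 90
161 168 165 180 176 91 96 92 95 95 96 95 95 96 119 162 160
111 117 156 186 152 93 96 95 93 93 94 97 96 95 123 194 157
84 132 176 151 111 95 96 97 105 118 102 96 96 100 98 153 168
139 178 151 95 102 97 98 107 120 135 127 110 96 98 88 96 164
124 154 108 95 104 99 91 112 128 142 137 123 101 97 91 77 115
88 111 102 105 104 94 90 116 130 144 137 127 109 99 92 82 81
80 103 102 103 102 72 83 91 94 100 105 126 109 103 92 84 83
84 104 102 106 99 43 52 47 42 37 51 78 69 65 74 82 83
84 105 105 107 74 25 27 25 28 27 20 23 25 16 58 86 82
88 108 109 81 37 26 29 28 30 24 25 22 26 27 37 79 86
90 110 78 35 23 26 29 28 30 31 25 29 32 26 23 52 78
68 81 40 24 28 26 28 29 29 26 25 33 27 29 27 21 50
0.16 227 385 122 297 22924
0.02 deck-end px [348.5 211.1] 30mm = [ -0.2 -18.1]
0.035 deck-end px [350.  209.9] 30mm = [ -0.2 -18.5]
0.05 deck-end px [351.5 208.7] 30mm = [ -0.2 -18.9]
0.066 deck-end px [353.3 207.3] 30mm = [ -0.3 -19.3]
108 139 183 212 223 220 177 88 31 21 21 20 20 22 20 20 19 19 20 20 2
[... 966 characters left out ...]
27 27 26 38 97 120 122 135 140 146 147 133 113 107 112 138 160 166 160 134 131 140 118 74 36 23 36 64 79
27 27 27 27 34 82 117 123 118 117 119 122 122 117 114 133 156 164 159 127 78 48 34 26 22 20 20 31 61 78
27 26 24 31 48 80 125 140 136 141 147 149 148 148 151 158 158 141 102 54 26 20 20 20 20 20 21 31 61 78
24 59 140 198 219 223 223 192 131 118 140 151 148 134 119 98 63 34 22 20 20 19 19 20 20 20 20 30 60 79
170 221 233 236 235 234 231 194 102 35 29 31 31 28 26 21 15 12 12 13 12 12 14 13 12 13 14 21 56 78
236 235 220 196 216 232 231 193 98 27 13 12 13 12 13 13 12 10 10 9 9 9 10 9 9 10 9 16 49 70
214 147 96 125 201 232 232 194 98 27 13 14 13 13 11 12 12 10 10 10 10 10 10 9 9 10 11 16 49 69
```

```bash
python3 - <<'E'
from h import *
print('deck edge',px('side',[.5985,-.0965,.05]),px('side',[.5985,-.0965,.066]))
for z in(.05,.052,.054,.056,.058): print(z,px('side',[.5985,-.1065,z]).round(2),px('side',[.5985,-.1015,z]).round(2))
E
```

```text
deck edge [281.02875901 186.24970442] [281.26361172 179.23557748]
0.05 [281.18 183.75] [281.11 184.99]
0.052 [281.21 182.88] [281.13 184.13]
0.054 [281.24 182.02] [281.16 183.26]
0.056 [281.27 181.15] [281.19 182.39]
0.058 [281.3  180.28] [281.22 181.52]
```

The third ring stands on edge against the deck end. I estimate its centre at about z 0.040, close to the 0.043 limit. There is time left, so I will tip it flat with a gentle push through the gate.

arm_command([
  [[0,0,0,4,0,0,0.012],[0,0,0,4,0,0,0.012],[0,0.013,-0.032,0,0,0,0.012],[0,0.013,-0.032,0,0,0,0.012],[0,0.013,-0.032,0,0,0,0.012],[0,0.013,-0.032,0,0,0,0.012],[0,0.013,-0.032,0,0,0,0.012],[0,0.013,-0.032,0,0,0,0.012],[0,0.013,-0.032,0,0,0,0.012],[0,0.013,-0.032,0,0,0,0.012],[0,0.013,-0.032,0,0,0,0.012],[0,0.013,-0.032,0,0,0,0.012],[0,0.013,-0.025,0,0,0,0.012],[0,0.005,-0.015,0,0,0,0.012],[0,0,0,0,0,0,0.012]],
])

```text
t: 29.57
tool_pos: [0.596, -0.0561, 0.1903]
tool_rot: [1.217, 1.205, -1.207]
contact_force: [-0.6, 0.2, 0.2]
opening: 0.0121
```

```bash
python3 - <<'E'
from h import *
go(.599,-.045,.08,-89)
E
```

```text
t 29.5667 pos [ 0.596  -0.0561  0.1903] yaw -90.2 tilt [-1.     0.006 -0.002] turn -1.2 shift now [110.4   2.3 -10.8] after turn [110.4   2.5 -10.8]
```

arm_command([
  [[0,0,-0.011,-1,0,-0.3,0.012],[0.03,0,0,0,0,0,0.012],[0.03,0,0,0,0,0,0.012],[0.03,0,0,0,0,0,0.012],[0.025,0,0,0,0,0,0.012],[0.025,0,0,0,0,0,0.012],[0,0,0,0,0,0,0.012]],
])

```text
t: 30.15
tool_pos: [0.5986, -0.0453, 0.0504]
tool_rot: [1.2, 1.211, -1.19]
contact_force: [-1.6, -0.1, -1.3]
opening: 0.0123
```

```bash
python3 - <<'E'
from h import *
go(.599,-.045,.0255,-89)
E
```

```text
t 30.15 pos [ 0.5986 -0.0453  0.0504] yaw -89.0 tilt [-1.     0.009  0.   ] turn -0.0 shift now [24.9  0.2 -0.3] after turn [24.9  0.2 -0.3]
```

arm_command([
  [[0.015,0,0,0,0,-0.5,0.012],[0.009,0,0,0,0,0,0.012],[0,0,0,0,0,0,0.012]],
])

```text
t: 30.4
tool_pos: [0.5985, -0.0467, 0.0271]
tool_rot: [1.197, 1.217, -1.198]
contact_force: [-1.6, -0.3, 0.2]
opening: 0.0121
```

```bash
python3 - <<'E'
from h import *
go(.599,-.1,.0255,-89)
E
```

```text
t 30.4 pos [ 0.5985 -0.0467  0.0271] yaw -89.1 tilt [-1.    -0.001  0.001] turn -0.1 shift now [ 1.6 -0.4 53.3] after turn [ 1.6 -0.5 53.3]
```

arm_command([
  [[0.001,0.001,0.006,0,0,0,0.012],[0,0,0.008,0,0,0,0.012],[0,0,0.008,0,0,0,0.012],[0,0,0.007,0,0,0,0.012],[0,0,0.006,0,0,0,0.012],[0,0,0.006,0,0,0,0.012],[0,0,0.005,0,0,0,0.012],[0,0,0.003,0,0,0,0.012],[0,0,0,0,0,0,0.012]],
])

```text
t: 31.15
tool_pos: [0.6056, -0.1039, 0.035]
tool_rot: [1.201, 1.204, -1.192]
contact_force: [-0.1, 0.5, -0.5]
opening: 0.0119
```

arm_command([
  [[-0.001,0,-0.01,0,0,0,0.012],[0,0,-0.015,0,0,0,0.012],[-0.03,0,-0.005,0,0,0,0.012],[-0.035,0,0,0,0,0,0.012],[-0.035,0,0,0,0,0,0.012],[-0.035,0,0,0,0,0,0.012],[-0.015,-0.015,0.035,0,0,0,0.012],[0,-0.015,0.035,0,0,0,0.012],[0,-0.015,0.035,0,0,0,0.012],[0,-0.015,0.035,0,0,0,0.012],[0,-0.015,0.035,0,0,0,0.012],[0,-0.015,0.035,0,0,0,0.012],[0,-0.015,0.035,0,0,0,0.012],[0,-0.015,0.035,0,0,0,0.012],[0,-0.015,0.035,0,0,0,0.012],[0,-0.015,0.035,0,0,0,0.012],[0,0,0,0,0,0,0.012]],
])

```text
t: 32.57
tool_pos: [0.4614, -0.4117, 0.1892]
tool_rot: [1.182, 1.225, -1.17]
contact_force: [-0.4, 0.7, -0.3]
opening: 0.0118
```

```bash
python3 - <<'E'
from h import *
grays()
go(.599,-.1,.0255,-89)
g=get_image('side').mean(2)[178:190,262:296:2].astype(int)
for r in g: print(*r)
g=get_image('top').mean(2)[194:228,346:380].astype(int)
for r in g[::2]: print(*r)
for cam in('top','side'):
  for n in('spacer_a_mid','barrel_mid','jar','cup','driver'):
    for r in mark_of(cam,n)[:2]: print(cam,n,round(r['conf'],2),w(cam,r['at']).round(4))
E
```

```text
blob [ 197  186  161   59 1015] [0.6024 0.0127]
blob [290 188  57   6  87] [ 0.5263 -0.0772]
blob [292 197  16  29 386] [ 0.5627 -0.0029]
t 32.6167 pos [ 0.4625 -0.4091  0.189 ] yaw -87.4 tilt [-1.     0.009 -0.004] turn 1.6 shift now [ 166.1  148.7 -302. ] after turn [ 166.1  140.3 -306. ]
170 87 91 89 91 93 96 95 95 98 94 98 96 96 95 94 93
177 145 146 145 142 94 94 94 96 96 96 96 98 97 94 92 89
162 167 166 179 175 93 95 95 97 95 96 95 98 96 119 162 156
111 115 156 189 151 92 96 94 95 94 93 97 97 96 124 193 159
83 136 176 152 113 96 98 98 104 118 101 96 99 100 98 154 170
139 178 150 96 100 95 95 106 121 135 128 111 95 97 87 95 165
123 153 110 96 105 98 90 113 127 142 137 123 101 97 91 80 114
85 114 101 105 105 94 90 114 133 146 138 124 110 95 89 82 81
82 104 103 104 102 72 83 93 96 100 104 125 110 99 90 85 80
83 106 105 104 101 36 51 50 43 36 53 77 68 63 74 84 82
87 103 104 110 76 24 24 29 26 24 23 30 24 13 60 86 84
87 105 107 79 37 28 25 26 27 30 27 22 28 27 38 81 84
109 140 184 214 224 220 178 88 30 21 21 21 21 22 20 19 18 19 21 20 21 19 20 20 21 20 28 58 78 80 80 80 80 79
50 69 7
[... 1672 characters left out ...]
 9 10 10 10 9 9 10 10 10 17 50 72 76 79 81 81
215 148 96 126 203 233 232 196 99 27 13 12 13 12 13 12 11 10 9 9 9 9 9 9 10 9 10 17 49 70 72 72 74 78
top spacer_a_mid 0.68 [ 0.7968  0.0039 -0.0029]
top spacer_a_mid 0.4 [ 0.5958 -0.1088  0.0178]
top barrel_mid 0.64 [0.5685 0.0241 0.0757]
top jar 0.84 [ 0.7097 -0.167  -0.005 ]
top cup 0.75 [ 0.6419  0.1669 -0.0021]
top driver 0.84 [ 8.013e-01  4.000e-04 -2.400e-03]
side spacer_a_mid 0.19 [ 7.977e-01  5.300e-03 -6.000e-04]
side barrel_mid 0.76 [0.5592 0.0206 0.0759]
side jar 0.78 [ 0.7087 -0.1647 -0.0024]
side cup 0.93 [ 6.473e-01  1.676e-01 -3.000e-04]
side driver 0.95 [ 7.967e-01 -4.000e-04  1.000e-03]
side driver 0.71 [ 0.5987 -0.106   0.0383]
```

The nudge slid over the top of the ring and changed nothing. I'll repeat it once with the tips held down on the deck.

arm_command([
  [[0,0.013,-0.032,0,0,0,0.004],[0,0.013,-0.032,0,0,0,0.004],[0,0.013,-0.032,0,0,0,0.004],[0,0.013,-0.032,0,0,0,0.004],[0,0.013,-0.032,0,0,0,0.004],[0,0.013,-0.032,0,0,0,0.004],[0,0.013,-0.032,0,0,0,0.004],[0,0.013,-0.032,0,0,0,0.004],[0,0.013,-0.032,0,0,0,0.004],[0,0.013,-0.032,0,0,0,0.004],[0,0.002,-0.023,0,0,-0.4,0.004],[0,0,0,0,0,0,0.004],[0.03,0,0,0,0,0,0.004],[0.03,0,0,0,0,0,0.004],[0.03,0,0,0,0,0,0.004],[0.02,0,0,0,0,0,0.004],[0,0,0,0,0,0,0.004]],
])

```text
t: 34.63
tool_pos: [0.5887, -0.0456, 0.0837]
tool_rot: [1.182, 1.217, -1.165]
contact_force: [-1.2, 0.5, -0.4]
opening: 0.004
```

```bash
python3 - <<'E'
from h import *
go(.600,-.050,.0255,-89)
E
```

```text
t 34.6333 pos [ 0.5887 -0.0456  0.0837] yaw -87.4 tilt [-1.     0.016  0.003] turn 1.6 shift now [58.4 10.2  4.8] after turn [58.4 10.3  4.5]
```

arm_command([
  [[0,0.01,0.004,1.6,0,-0.9,0.004],[0,0,0,0,0,0,0.004],[0.025,0,0,0,0,0,0.004],[0.02,0,0,0,0,0,0.004],[0.008,0,0,0,0,0,0.004],[0.003,0,0,0,0,0,0.004],[0,0,0,0,0,0,0.004]],
])

```text
t: 35.22
tool_pos: [0.6021, -0.0536, 0.0336]
tool_rot: [1.198, 1.207, -1.194]
contact_force: [-0.5, -0.5, 0.2]
opening: 0.004
```

```bash
python3 - <<'E'
from h import *
go(.600,-.095,.0235,-89)
E
```

```text
t 35.2167 pos [ 0.6021 -0.0536  0.0336] yaw -89.1 tilt [-1.     0.008  0.005] turn -0.1 shift now [10.3 -2.8 41.3] after turn [10.3 -2.9 41.3]
```

arm_command([
  [[0.006,-0.002,0,0,0.3,-0.4,0.004],[0.003,0,0,0,0,0,0.004],[0.001,0,0,0,0,0,0.004],[0,0,0,0,0,0,0.004]],
])

```text
t: 35.55
tool_pos: [0.6025, -0.0545, 0.0273]
tool_rot: [1.2, 1.211, -1.193]
contact_force: [-0.1, 0.2, 0.2]
opening: 0.0039
```

arm_command([
  [[0.001,0,0.006,0,0,0,0.004],[0.0005,0,0.006,0,0,0,0.004],[0.0005,0,0.006,0,0,0,0.004],[0.001,0,0.005,0,0,0,0.004],[0.001,0,0.005,0,0,0,0.004],[0.001,0,0.004,0,0,0,0.004],[0.001,0,0.004,0,0,0,0.004],[0,0,0,0,0,0,0.004]],
])

```text
t: 36.22
tool_pos: [0.6035, -0.0916, 0.0235]
tool_rot: [1.206, 1.216, -1.191]
contact_force: [-0.9, -0.4, 0.2]
opening: 0.0038
```

```bash
python3 - <<'E'
from h import *
go(.600,-.095,.0235,-89)
g=get_image('side').mean(2)[178:190,262:296:2].astype(int)
for r in g: print(*r)
E
```

```text
t 36.2167 pos [ 0.6035 -0.0916  0.0235] yaw -89.2 tilt [-1.     0.006 -0.006] turn -0.2 shift now [-0.  -3.6  3.3] after turn [-0.  -3.6  3.3]
105 85 94 99 92 23 42 72 71 69 78 25 28 95 95 93 92
111 89 98 109 101 19 46 69 74 56 78 19 23 97 93 94 92
97 88 93 97 112 19 50 72 71 55 78 20 35 97 98 94 100
91 94 88 87 95 21 47 68 75 56 77 22 41 95 92 88 91
96 91 86 89 80 15 45 67 71 56 78 27 36 97 88 83 85
91 87 85 85 83 18 51 66 66 58 74 20 40 96 91 85 85
86 82 88 88 81 26 52 68 63 53 72 22 47 96 91 85 87
88 84 87 88 89 21 45 67 71 48 75 23 57 95 91 87 88
86 86 87 86 88 34 57 69 63 44 77 29 64 95 95 86 87
93 85 87 89 84 25 54 71 32 49 73 27 40 55 77 86 87
89 89 88 91 61 10 53 68 17 48 74 16 18 18 63 90 89
94 87 91 67 29 18 36 49 12 35 54 14 18 15 43 85 90
```

arm_command([
  [[0,-0.002,0.004,0,0,0,0.004],[0,0,0.004,0,0,0,0.004],[0,0,0.003,0,0,0,0.004],[0,0,0,0,0,0,0.004]],
])

```text
t: 36.6
tool_pos: [0.605, -0.1047, 0.0275]
tool_rot: [1.207, 1.208, -1.186]
contact_force: [-0.1, 0.2, 1.0]
opening: 0.0039
```

arm_command([
  [[-0.001,0,-0.01,0,0,0,0.004],[0,0,-0.015,0,0,0,0.004],[-0.03,0,-0.005,0,0,0,0.004],[-0.035,0,0,0,0,0,0.004],[-0.035,0,0,0,0,0,0.004],[-0.035,0,0,0,0,0,0.004],[-0.015,-0.015,0.035,0,0,0,0.004],[0,-0.015,0.035,0,0,0,0.004],[0,-0.015,0.035,0,0,0,0.004],[0,-0.015,0.035,0,0,0,0.004],[0,-0.015,0.035,0,0,0,0.004],[0,-0.015,0.035,0,0,0,0.004],[0,-0.015,0.035,0,0,0,0.004],[0,-0.015,0.035,0,0,0,0.004],[0,-0.015,0.035,0,0,0,0.004],[0,-0.015,0.035,0,0,0,0.004],[0,0,0,0,0,0,0.004]],
])

```text
t: 38.02
tool_pos: [0.456, -0.426, 0.1753]
tool_rot: [1.192, 1.216, -1.174]
contact_force: [-0.6, 0.7, 0.3]
opening: 0.0041
```

```bash
python3 - <<'E'
from h import *
grays()
print(ctrl.get_obs()['tool_pos'])
g=get_image('side').mean(2)[178:190,262:296:2].astype(int)
for r in g: print(*r)
g=get_image('top').mean(2)[196:224,348:376].astype(int)
for r in g[::2]: print(*r)
for cam in('top','side'):
  for n in('barrel_mid','jar','cup','driver'):
    for r in mark_of(cam,n)[:1]: print(cam,n,round(r['conf'],2),w(cam,r['at']).round(4))
E
```

```text
blob [ 197  186  161   59 1017] [0.6024 0.0127]
blob [290 188  57   6  85] [ 0.5263 -0.0772]
blob [292 197  16  29 388] [ 0.5627 -0.0029]
[ 0.45705874 -0.42338678  0.17497786]
172 87 91 89 93 96 95 95 96 98 96 98 94 99 97 96 94
179 144 146 147 143 94 95 97 98 95 96 96 95 95 94 91 87
163 169 166 182 177 89 95 95 97 96 96 97 98 96 119 160 159
111 119 155 187 152 94 93 95 98 97 97 96 96 98 123 193 159
83 132 176 152 110 94 98 97 94 95 96 96 96 98 98 154 169
139 177 151 97 102 95 95 96 96 96 97 94 95 95 88 96 163
124 154 109 96 104 96 99 95 97 98 108 119 123 100 88 79 117
89 112 101 106 105 97 99 101 96 97 118 130 137 129 99 83 81
81 100 105 104 104 77 89 88 84 88 112 137 141 144 107 83 82
85 105 104 105 96 39 52 51 51 56 71 88 88 87 81 82 83
83 103 105 109 74 21 18 22 24 21 25 21 22 8 62 85 83
87 106 109 81 38 23 30 25 29 25 26 26 23 24 41 79 86
77 82 83 71 47 28 23 23 22 22 22 22 21 20 20 19 19 20 21 20 20 19 20 20 26 57 77 79
28 27 27 24 23 22 22 22 22 23 22 26 29 40 55 65 60 49 42 34 26 21 21 21 26 57 78 80
26 26 26 24 22 22 21 21 22 27 54 110 145 160 168 171 161 148 146 138 124 95 5
[... 750 characters left out ...]
72 160 137 147 155 136 143 160 158 127 79 49 35 27 21 19 21 31 61 79
24 31 47 73 126 156 159 163 168 148 120 131 134 132 147 146 110 56 26 20 21 20 20 20 20 31 61 79
141 199 220 225 227 211 175 156 154 136 110 106 102 88 68 43 26 21 19 19 19 19 21 21 20 29 60 79
234 236 236 235 232 214 164 137 138 130 114 103 79 41 17 14 12 13 15 14 14 14 14 14 13 21 56 78
top barrel_mid 0.65 [0.5676 0.0223 0.0754]
top jar 0.58 [ 0.7079 -0.1675 -0.0047]
top cup 0.69 [0.6413 0.1664 0.0016]
top driver 0.96 [7.992e-01 5.000e-04 1.000e-04]
side barrel_mid 0.71 [0.5614 0.0208 0.0755]
side jar 0.84 [ 0.7081 -0.1639 -0.0021]
side cup 0.88 [ 0.6444  0.1657 -0.0033]
side driver 0.92 [ 7.949e-01  1.900e-03 -6.000e-04]
```

```bash
python3 -c "
from station import *
o=ctrl.get_obs();print(o['t'],o['dq'].round(3) if hasattr(o['dq'],'round') else o['dq']);print(finish_job())"
```

```text
38.5667 [-0.007  0.003 -0.003  0.001 -0.002 -0.003]
the job is handed in; nothing more can be done
None
```

I pushed all three steel rings one by one through the gate into the slot and handed the job in at about 38.6 s. The hand-in reported no verdict.

**Last checks**
- The side view showed no rings left on the deck.
- In the top view the rings are piled in the slot.
- The barrel, jar, cup and screwdriver read the same as at the start, to within about 5 mm (the detector's own noise).
- The arm was clear of everything.

**What went wrong or disagreed**
- **Fingertip height:** the tips sat about 26 mm higher than the reported TCP, so my first pushes passed over the rings. I found the deck by touch at a reading of about 0.024 and worked from that.
- **Riding up on ring 1:** one push on the second ring (the one farthest toward +x) rode up onto it and moved it about 8 mm. I repeated that push lower.
- **Force readings:** they stayed near zero even in contact, so I could not rely on them.
- **Third ring:** it landed on edge against the deck end, with its centre at about z = 0.041 against the 0.043 limit. A first nudge slid over it. The second one rolled it about 4 mm lower, to about 0.037. That height is an estimate from the side camera, good to about 1–2 mm.

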